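# Fetch the weighing vial from behind the bottle and the jar

## Task

On the reagent stand the little weighing vial stands behind a bottle and a jar. First set the bottle and the jar aside, both standing on the steel tray, without moving the vial; then stand the vial in the middle of the balance pan; and only after that put the bottle and the jar back on the stand, each where it stood at the start. Keep all three upright throughout and let go of them.

Things in the scene. Friction and masses are not known exactly. Their poses are not given: they have to be found in the camera images.
- bottle_center (a point): Amber glass bottle with a narrow black cap (32 mm wide) and a paper label, 50 mm diameter, 110 mm tall, 0.10 to 0.21 kg, loose; the straight body reaches up to 78 mm above its underside. The point lies on its axis half-way up (55 mm above its underside); z is its axis, up.
- jar_center (a point): Plain grey plastic jar with a wide white lid, no label, 60 mm diameter, 95 mm tall, 0.10 to 0.21 kg, loose. The point lies on its axis half-way up (47.5 mm above its underside); z is its axis, up.
- vial_center (a point): Small clear-white glass weighing vial with a narrower top, 31 mm diameter, 42 mm tall, 30 g, loose; at the start it stands at the back of the stand, behind the gap between bottle and jar. The point lies on its axis half-way up (21 mm above its underside); z is its axis, up.
- stand_top (a point): Reagent stand, fixed: grey plate 136 (x) by 176 (y), 14 thick, on it dark rubber pads and a 6 mm steel rail 30 above the plate at the back (x = 62) and sides (y = +/-82). Point: centre of the plate's top; x to the back, y left, z up. Front pads at x = -30, y = +/-42, vial's pad at x = 18, y = 0 (mm); things start within 5 mm of pad centres. Bottle and jar may be either way round.
- tray_in (a point): Side tray: fixed shallow steel tray, 200 mm (its x) by 136 mm (its y), rim 16 mm high, walls and floor 3 mm thick. The point is the centre of its inner floor; x along its length, y across, z up. Bottle and jar fit one behind the other along x. Tray and balance stand on opposite sides of the stand, either way round.
- pan_center (a point): Bench balance, fixed: white body 190 by 150 mm, 42 mm high, with a small display on the robot's side and a round flat steel pan of 100 mm diameter. The point is the centre of the pan's upper surface, 52 mm above the table; z up.

How it is judged:
By the outcome, as a careful person would: the job done as asked, in the order asked, and still so for the second after the job is handed in, with the robot touching nothing.
It also fails if it takes over 128 s, if anything falls off the work surface, if the arm or the gripper's body presses on something with over 40 N, if the wrist force passes 120 N, or if a joint passes its speed limit or range.

## Robot

A 7-joint arm with a two-finger parallel gripper is mounted at the origin on a cart in front of the work surface, level with it; the furniture and walls round the work are solid. World frame = base frame: x ahead of the robot, y to its left, z up, the work surface at z = 0. Lengths are in m, angles in rad, forces in N, time in s.
With the tool pointing down it reaches from about 0.375 to 0.925 m from the base axis. Payload 3.1 kg.
Tool frame: the origin (TCP) lies at the very end of the fingers, on their centre line; the grasp point (between the pads) lies 19 mm behind it (manip.grasp_offset is the z of the grasp point in the tool frame, in m); z points along the fingers, y is the direction in which the jaws open and shut (so a half turn about z gives the same grasp; the last joint's range is limited). The gripper opens to 85 mm and grips with 20 to 120 N. Pads are 22 mm wide; open, the fingers measure 114 mm over their backs; the gripper's body (76 mm by 85 mm) begins 54 mm behind the grasp point. The pads swing forward as they close: fully open they stand 13 mm farther back than shut.
Start: joints at [1.012, 0.383, 0.044, 1.598, -0.018, 1.161, -0.05], TCP at [0.289, -0.582, 0.199] pointing down, gripper open.
Joint ranges: [-2.61, 2.61], [-0.41, 2.15], [-1.48, 1.57], [0, 2.5], [-1.57, 4.71], [0.05, 1.97], [-2.85, 2.85]. Speed limits (rad/s): [2.79, 2.79, 3.14, 3.14, 3.14, 3.14, 3.14].

## Interface

Orientations are given as a unit quaternion [w, x, y, z].
In Python, from workcell import manip gives the robot as it stands. The module is installed in compiled form; this text tells all that it offers.
- The arm moves only by the tool play_rows, never from a script. Its argument "deltas" is a list of rows, each a list of 7 numbers: the turn, a rotation vector about the world's x, y, z in rad, then the shift along the world's x, y, z in mm, then the opening, from 0 (shut) to 1 (fully open). A call has 1 to 10 rows; each row is the pose to reach, as a shift and turn from the pose commanded when the call began; what a row does not reach only later rows make up. A row lasts 1/10 s, in which the tool goes at most 50 mm and 8.59 degrees, less where a joint would pass 70% of its speed; a pose out of reach is approached as far as the arm can. A call with a gripper value outside its range is refused whole. The fingers move at their own pace and stop on an object; "grip_force" is the grip in N (left out, the last holds). Time passes only in rows, so rows that repeat a pose let the fingers close. It gives the time, the measured TCP pose, the force and the opening at its end, in the units of the state.
- manip.get_obs(): the state, without advancing time (a new reading comes with each control period).
- manip.capture(name): name is "side" or "top" or "wrist"; returns a dict with "color" (400x640x3 uint8, red, green, blue), "mtx" (3x3 intrinsics, pixels), "xyz" and "attitude" of the camera in the world; the wrist camera has in their place "tool_from_camera" (4x4, takes a point from camera to tool coordinates, whose origin is the TCP and whose axes are the flange's). Camera axes: x right, y down, z forward; pixel columns grow to the right and rows downward; lengths in m; the calibration is good to about 2 mm. A picture is of the moment at which its call begins: read the wrist's pose just before it. There is no depth.
- manip.close_job(): hands the job in, once; it reports no verdict.
Trained networks look in a picture, given as the dict that the camera call returned (one of the last four; its "shot" number tells which), for a name from the list of things; names that differ only in an ending like _2 or _b are one class to them, and where a whole thing is asked for, a point or a joint stands for the part that bears it (a point fixed in the world has none). Each returns a list of dicts, best first, with "score" (0 to 1); they miss things now and then, are a little off and sometimes report something else, mostly with a low value. They report only what shows in the picture. A call takes as long as a camera call.
- manip.silhouettes(picture, query): "pixels" (400x640 bool, what is visible of it) and "uv" ([column, row] in pixels, amid what is visible of it).
- manip.mark_of(picture, query): "uv" ([column, row] in pixels: a listed point, or the origin of a listed thing).
The state is a dict: "t": time; "q": joint angles; "dq": joint speeds; "effort": joint torques, N m; "eef_pos": TCP position; "tcp_rot": TCP orientation; "contact_force": force on the tool from outside, world axes, zero at the start; "moment": the same for the moment, N m; "finger_gap": finger opening in m.
Only numpy, scipy, OpenCV 4.12 (cv2) and the standard library are available. Lean on these libraries where they do the work, as an engineer would, in place of code of your own. Each camera call takes 0.05 s, during which the arm holds its last target.

## Working session

There is one attempt and no reset: what is moved stays moved. The work goes in short steps, Python scripts to look and compute and a tool call to move; the robot and the scene stay as the last step left them, time stands still between calls to the robot, and variables do not carry over. Pictures are saved under pics/ and viewed, and the job is handed in when it is done.

Besides the shell and the picture viewer there is one more tool, called after ">>>" as name(argument=value, ...) on one line, values as JSON. play_rows: Moves the arm, as the interface text tells. Its arguments: {"type":"object","properties":{"deltas":{"type":"array"},"grip_force":{"type":"number"}},"required":["deltas"]}

```bash
mkdir -p pics
cat > h.py <<'E'
import numpy as np, cv2
from workcell import manip
from scipy.spatial.transform import Rotation as R
def rot(a):
    a=np.array(a,float)
    if a.shape==(3,3): return a
    return R.from_quat(a,scalar_first=True).as_matrix()
def cam(p,o=None):
    if 'xyz' in p: return np.array(p['xyz']),rot(p['attitude'])
    T=np.array(p['tool_from_camera']); Rt=rot(o['tcp_rot']); 
    return np.array(o['eef_pos'])+Rt@T[:3,3], Rt@T[:3,:3]
def ray(p,uv,o=None):
    c,A=cam(p,o); d=A@np.linalg.inv(p['mtx'])@np.array([uv[0],uv[1],1.]); return c,d/np.linalg.norm(d)
def onz(p,uv,z,o=None):
    c,d=ray(p,uv,o); return c+d*(z-c[2])/d[2]
def proj(p,X,o=None):
    c,A=cam(p,o); v=p['mtx']@(A.T@(np.array(X)-c)); return v[:2]/v[2]
def tri(rs):
    M=np.zeros((3,3));b=np.zeros(3)
    for c,d in rs:
        P=np.eye(3)-np.outer(d,d);M+=P;b+=P@c
    x=np.linalg.solve(M,b); return x,[float(np.linalg.norm((np.eye(3)-np.outer(d,d))@(x-c))) for c,d in rs]
E
python3 - <<'E'
from h import *
np.set_printoptions(precision=4,suppress=True)
o=manip.get_obs(); print(o, manip.grasp_offset)
names=['bottle_center','jar_center','vial_center','stand_top','tray_in','pan_center']
D={}
for n in ['top','side']:
    p=manip.capture(n); cv2.imwrite(f'pics/{n}0.png',p['color'][:,:,::-1]); print(n,cam(p))
    for q in names:
        m=manip.mark_of(p,q); 
        for r in m[:2]:
            print(n,q,round(r['score'],2),np.round(r['uv'],1))
        if m: D.setdefault(q,[]).append(ray(p,m[0]['uv']))
for q in D:
    if len(D[q])>1: print(q,*tri(D[q]))
print(manip.get_obs()['t'])
E
```

```text
{'t': 0.0, 'q': array([ 1.0122,  0.3838,  0.0438,  1.5996, -0.0179,  1.1612, -0.0499]), 'dq': array([ 0.0003,  0.0004, -0.0008,  0.0009,  0.0003, -0.0008,  0.0022]), 'effort': array([  0.0003, -43.3464,   1.0247, -24.9511,   0.0104,   0.0113,
         0.    ]), 'eef_pos': array([ 0.2886, -0.5813,  0.1972]), 'tcp_rot': array([-0.0013,  0.9736,  0.2284, -0.0004]), 'contact_force': array([-1.5317, -0.0204,  0.0555]), 'moment': array([ 0.0264, -0.0046, -0.0076]), 'finger_gap': 0.08572073122051478} -0.0187
top (array([ 0.4019, -0.0163,  0.9093]), array([[-0.0144, -0.9863,  0.1643],
       [-0.9999,  0.0157,  0.0066],
       [-0.0091, -0.1642, -0.9864]]))
top bottle_center 0.6 [307.2 169.3]
top vial_center 0.42 [329.4 161. ]
top stand_top 0.66 [325.8 165. ]
top tray_in 0.97 [201.  231.3]
top pan_center 0.84 [442.6 215. ]
side (array([0.4394, 0.9286, 0.5003]), array([[-0.9932, -0.0527,  0.1034],
       [-0.116 ,  0.4161, -0.9019],
       [ 0.0045, -0.9078, -0.4194]]))
side bottle_center 0.6 [289.3 199.4]
side jar_center 0.61 [300.3 185.6]
side vial_center 0.49 [274.  206.6]
side stand_top 0.83 [285.7 209.7]
side tray_in 0.7 [336.2 304.5]
side pan_center 0.56 [340.6 159.5]
bottle_center [0.601  0.0156 0.0721] [0.001904069762448927, 0.0019040697624487163]
vial_center [ 0.6386 -0.0356  0.0266] [0.005087333954713555, 0.005087333954713577]
stand_top [ 0.6194 -0.0274  0.0264] [0.0041930965908274645, 0.004193096590827592]
tray_in [0.4746 0.2741 0.0032] [0.003138096105379487, 0.003138096105379537]
pan_center [ 0.503  -0.2887  0.0551] [0.006960581524804678, 0.006960581524804721]
0.7
```

View pics/top0.png

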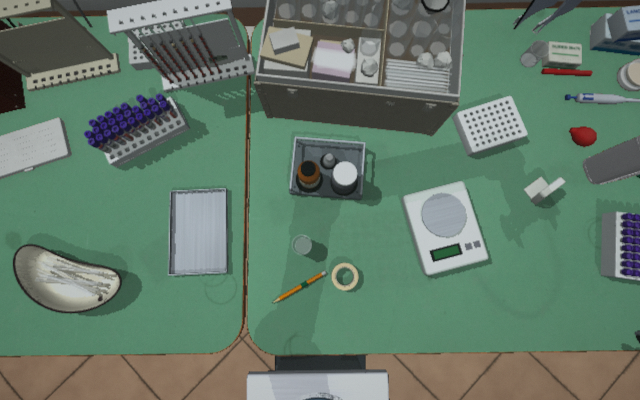

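View pics/side0.png

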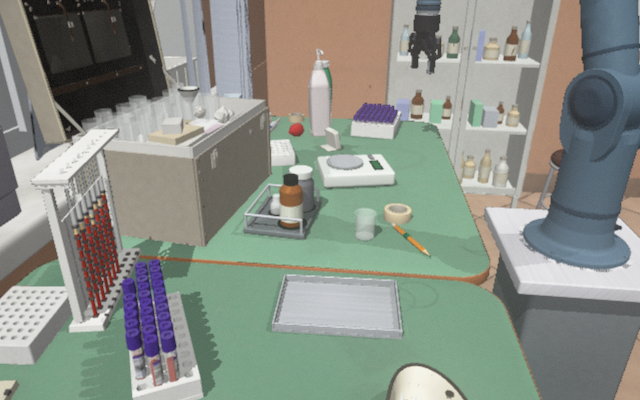

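Run:
```python
from h import *
np.set_printoptions(precision=4,suppress=True)
p=manip.capture('top'); print(p['mtx'])
cv2.imwrite('pics/top1.png',cv2.resize(p['color'][120:300,160:500,::-1],None,fx=2.3,fy=2.3,interpolation=cv2.INTER_CUBIC))
for q,z in [('stand_top',0.014),('tray_in',0.016),('pan_center',0.042),('jar_center',0.11),('bottle_center',.1),('vial_center',.05)]:
    s=manip.silhouettes(p,q)
    for r in s[:1]:
        m=r['pixels'].astype(np.uint8); ys,xs=np.nonzero(m)
        P=np.array([onz(p,(x,y),z)[:2] for x,y in zip(xs,ys)])
        rc=cv2.minAreaRect(P.astype(np.float32)*1000)
        print(q,round(r['score'],2),len(xs),rc)
```

```text
[[378.9675   0.     319.2437]
 [  0.     378.9675 195.887 ]
 [  0.       0.       1.    ]]
stand_top 0.89 2699 ((621.7988891601562, -32.141326904296875), (173.5828094482422, 144.50390625), 84.09799194335938)
tray_in 0.59 4977 ((473.133544921875, 277.68499755859375), (200.29220581054688, 138.26658630371094), 1.466334581375122)
pan_center 0.65 5538 ((470.19915771484375, -293.6752014160156), (188.394287109375, 154.14756774902344), 13.569210052490234)
bottle_center 0.73 474 ((588.0545043945312, 11.95375919342041), (46.05495071411133, 58.271507263183594), 89.17808532714844)
vial_center 0.72 135 ((630.4764404296875, -33.616729736328125), (30.14507293701172, 28.40439796447754), 24.983627319335938)
```

View pics/top1.png

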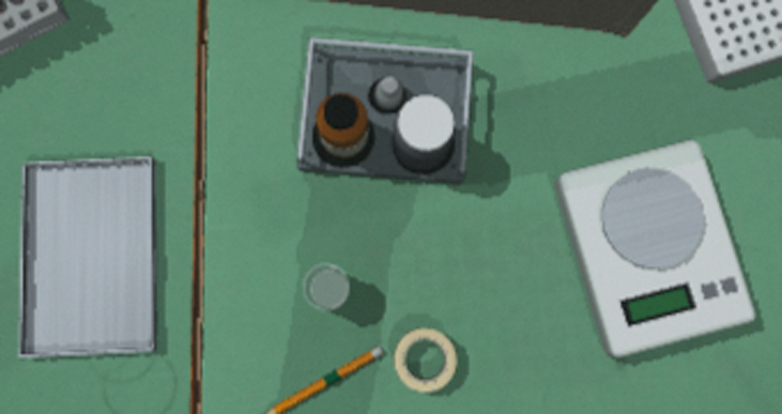

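>>> play_rows(deltas=[[0,0,0.3,60,160,170,1],[0,0,1.05,210,550,170,1],[0,0,1.05,210,550,170,1],[0,0,1.05,210,550,170,1],[0,0,1.05,210,550,170,1],[0,0,1.05,210,550,170,1],[0,0,1.05,210,550,170,1],[0,0,1.05,210,550,170,1],[0,0,1.05,210,550,170,1],[0,0,1.05,210,550,170,1]])

```text
t: 2.05
eef_pos: [0.4579, -0.1387, 0.3412]
tcp_rot: [0.001, 0.728, 0.685, 0.0]
contact_force: [1.1, 0.2, -0.3]
finger_gap: 0.0851
```

>>> play_rows(deltas=[[0,0,0,0,0,0,1],[0,0,0,0,0,0,1]])

```text
t: 2.25
eef_pos: [0.4583, -0.1391, 0.341]
tcp_rot: [0.001, 0.726, 0.687, 0.0]
contact_force: [-1.2, -1.2, 1.2]
finger_gap: 0.0853
```

```bash
cat > w.py <<'E'
from h import *
import sys
np.set_printoptions(precision=4,suppress=True)
def look(tag,qs,z={}):
    o=manip.get_obs(); p=manip.capture('wrist')
    cv2.imwrite(f'pics/{tag}.png',p['color'][:,:,::-1])
    print('t',o['t'],'tcp',o['eef_pos'],'rot',R.from_quat(o['tcp_rot'],scalar_first=True).as_matrix().round(3).tolist(),'gap',o['finger_gap'])
    for q in qs:
        for r in manip.mark_of(p,q)[:1]:
            print(q,round(r['score'],2),np.round(r['uv'],1),onz(p,r['uv'],z[q],o) if q in z else '')
    return o,p
E
python3 - <<'E'
from w import *
z=dict(bottle_center=.071,jar_center=.0635,vial_center=.037,stand_top=.014)
o,p=look('w0',list(z),z); print(np.array(p['tool_from_camera']),p['mtx'])
E
```

```text
t 2.25 tcp [ 0.4583 -0.1391  0.341 ] rot [[0.055, 0.998, 0.001], [0.998, -0.055, -0.001], [-0.001, 0.001, -1.0]] gap 0.08525647533405316
bottle_center 0.58 [425.1  25. ] [0.594  0.0114 0.071 ]
jar_center 0.59 [413.3  90. ] [ 0.5839 -0.0639  0.0635]
vial_center 0.91 [444.8  68.3] [ 0.6333 -0.038   0.037 ]
stand_top 0.83 [426.   64.7] [ 0.6144 -0.0305  0.014 ]
[[ 0.0014 -0.9537 -0.3006  0.0763]
 [ 1.      0.0014  0.0001 -0.0007]
 [ 0.0003 -0.3006  0.9537 -0.1756]
 [ 0.      0.      0.      1.    ]] [[326.3014   0.     321.0735]
 [  0.     326.3014 197.4696]
 [  0.       0.       1.    ]]
```

View pics/w0.png

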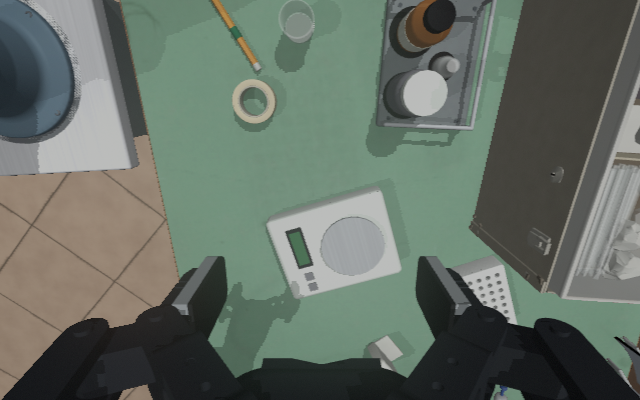

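Run:
```python
from w import *
z=dict(pan_center=.052)
o,p=look('w1',list(z),z)
for r in manip.silhouettes(p,'pan_center')[:1]:
    ys,xs=np.nonzero(r['pixels']); print(len(xs), r['score'])
    P=np.array([onz(p,(x,y),.042,o)[:2] for x,y in zip(xs,ys)])
    print(cv2.minAreaRect(P.astype(np.float32)*1000))
# ellipse fit of pan by color
im=p['color']; hsv=cv2.cvtColor(im,cv2.COLOR_RGB2HSV); g=cv2.cvtColor(im,cv2.COLOR_RGB2GRAY)
print(g[245,353],g[210,320:390:5],g[245,300:410:4], hsv[245,353],hsv[205,365])
```

```text
t 2.5 tcp [ 0.4568 -0.1424  0.3397] rot [[0.064, 0.998, -0.001], [0.998, -0.064, 0.0], [0.0, -0.001, -1.0]] gap 0.08556433678081377
pan_center 0.76 [353.3 245.6] [ 0.4967 -0.2935  0.052 ]
10468 0.78
((472.1315002441406, -293.142333984375), (188.81211853027344, 157.52325439453125), 14.030256271362305)
162 [187 187 187 187 187 187 187 187 187 187 187 187 187 187] [ 98  99  66 187 187 187 160 161 162 163 162 161 163 163 163 163 161 163
 160 161 161 162 182 187 185 125 126 126] [100   9 165] [ 60   3 188]
```

>>> play_rows(deltas=[[0,0,0,45,140,0,1],[0,0,0,45,140,0,1],[0,0,0,45,140,0,1],[0,0,0,45,140,0,1],[0,0,0,45,140,0,1],[0,0,0,45,140,0,1]])

```text
t: 3.25
eef_pos: [0.5024, -0.0025, 0.34]
tcp_rot: [0.0, 0.729, 0.685, -0.001]
contact_force: [-0.1, 0.4, 0.3]
finger_gap: 0.0854
```

Run:
```python
from w import *
z=dict(bottle_center=.071,jar_center=.0635,vial_center=.037,stand_top=.014,tray_in=.003)
o,p=look('w2',list(z),z)
```

```text
t 3.25 tcp [ 0.5024 -0.0025  0.34  ] rot [[0.063, 0.998, -0.001], [0.998, -0.063, -0.001], [-0.001, -0.001, -1.0]] gap 0.08537229247039717
bottle_center 0.87 [390.5 138.2] [0.5963 0.0117 0.071 ]
jar_center 0.65 [381. 188.] [ 0.5844 -0.0597  0.0635]
vial_center 0.84 [411.1 164.9] [ 0.634  -0.0345  0.037 ]
stand_top 0.56 [396.2 161.6] [ 0.6168 -0.033   0.014 ]
```

View pics/w2.png

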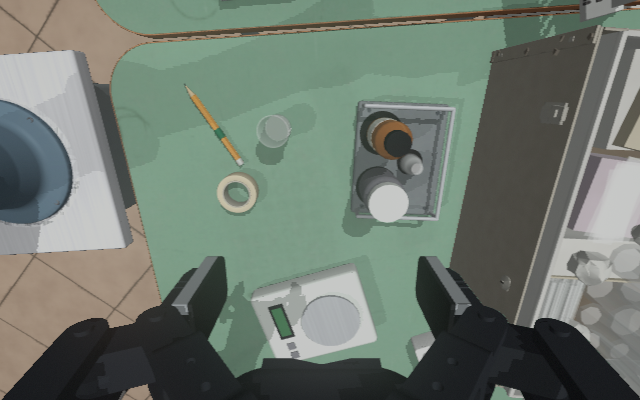

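```bash
cat > fit.py <<'E'
from w import *
def blob(p,seed,tol):
    im=cv2.cvtColor(p['color'],cv2.COLOR_RGB2BGR).copy(); m=np.zeros((402,642),np.uint8)
    cv2.floodFill(im,m,tuple(int(v) for v in seed),0,(tol,)*3,(tol,)*3,4|cv2.FLOODFILL_FIXED_RANGE|cv2.FLOODFILL_MASK_ONLY|(255<<8))
    m=m[1:-1,1:-1]; m=cv2.morphologyEx(m,cv2.MORPH_OPEN,np.ones((3,3),np.uint8)); return m
def circ(p,seed,tol,z,o=None):
    m=blob(p,seed,tol); ys,xs=np.nonzero(m)
    if len(xs)<5: return None
    P=np.array([onz(p,(x,y),z,o)[:2]*1000 for x,y in zip(xs,ys)])
    c,r=cv2.minEnclosingCircle(P.astype(np.float32)); 
    return 'min',np.round(c,1),round(r,1),'mean',P.mean(0).round(1),'r_area',round(float(np.sqrt(cv2.contourArea(cv2.convexHull(P.astype(np.float32)))/np.pi)),1),len(xs)
E
python3 - <<'E'
from fit import *
o=manip.get_obs(); p=manip.capture('wrist')
print('lid',circ(p,(388,202),25,.110,o)); print('cap',circ(p,(398,143),18,.125,o)); print('pan',circ(p,(330,320),12,.052,o))
t=manip.capture('top')
print('lid',circ(t,(346,172),25,.110)); print('cap',circ(t,(308,168),18,.125)); print('pan',circ(t,(444,215),14,.052))
np.save('st.npy',0)
P=manip.silhouettes(p,'stand_top')[0]['pixels']; ys,xs=np.nonzero(P); print('stand',cv2.minAreaRect(np.array([onz(p,(x,y),.03,o)[:2]*1000 for x,y in zip(xs,ys)],np.float32)))
cv2.imwrite('pics/w3.png',cv2.resize(p['color'][85:235,330:470,::-1],None,fx=4,fy=4,interpolation=cv2.INTER_CUBIC))
E
```

```text
lid ('min', array([586.4, -68. ]), 26.3, 'mean', array([585.9, -67.4]), 'r_area', 25.5, 1157)
cap ('min', array([599.7,   9.3]), 24.1, 'mean', array([595.,  12.]), 'r_area', 17.5, 629)
pan ('min', array([ 499.7, -293.2]), 50.3, 'mean', array([ 499.9, -292.8]), 'r_area', 49.2, 2247)
lid ('min', array([544.9,  26.3]), 450.5, 'mean', array([483.9,  21.8]), 'r_area', 304.5, 36795)
cap ('min', array([529.2,  81.4]), 420.7, 'mean', array([518.1,  61. ]), 'r_area', 251.3, 39491)
pan ('min', array([ 498.5, -291.5]), 51.1, 'mean', array([ 498.5, -292. ]), 'r_area', 49.2, 1493)
stand ((619.2464599609375, -33.74586486816406), (180.20498657226562, 143.2027130126953), 83.7901611328125)
```

View pics/w3.png

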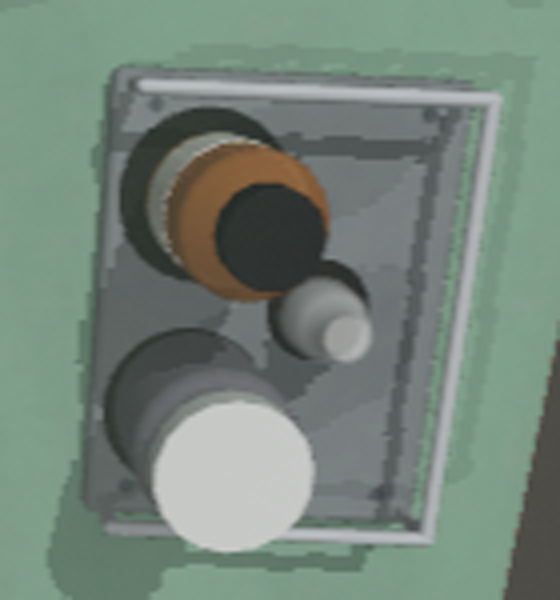

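Run:
```python
from fit import *
o=manip.get_obs(); p=manip.capture('wrist'); t=manip.capture('top'); s=manip.capture('side')
for n,a,b,z in [('lid',(388.2,203.7),(344.8,173.5),.110),('cap',(397.8,144.3),(309.1,168.7),.125),('vialtop',(416.5,169.5),(329.1,158.3),.057)]:
    print(n,onz(p,a,z,o),onz(t,b,z),tri([ray(p,a,o),ray(t,b)]))
cv2.imwrite('pics/s1.png',cv2.resize(s['color'][140:340,220:420,::-1],None,fx=3,fy=3,interpolation=cv2.INTER_CUBIC))
cv2.imwrite('pics/t2.png',cv2.resize(t['color'][120:210,270:390,::-1],None,fx=6,fy=6,interpolation=cv2.INTER_CUBIC))
```

```text
lid [ 0.5863 -0.0663  0.11  ] [ 0.5832 -0.0668  0.11  ] (array([ 0.5855, -0.0672,  0.1066]), [0.0014691763392222093, 0.0014691763392222445])
cap [0.5946 0.0133 0.125 ] [0.5915 0.0097 0.125 ] (array([0.5978, 0.0102, 0.1046]), [0.0013628182561929863, 0.001362818256193004])
vialtop [ 0.6371 -0.0352  0.057 ] [ 0.6319 -0.0347  0.057 ] (array([ 0.6336, -0.0345,  0.0602]), [0.002516070050756601, 0.0025160700507566684])
```

View pics/s1.png

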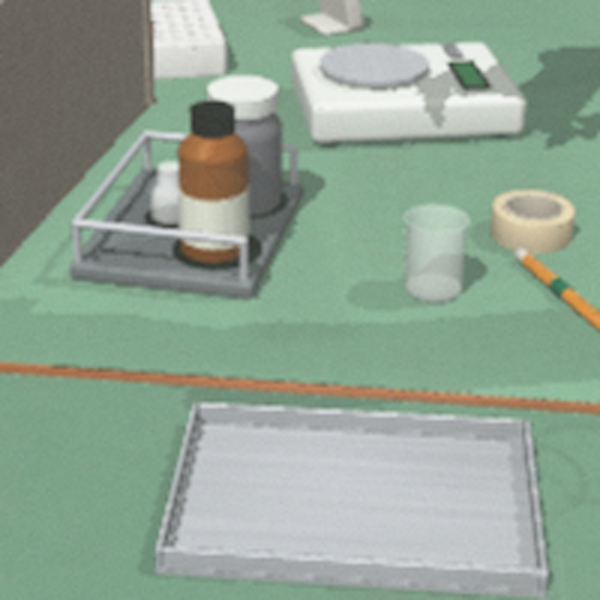

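View pics/t2.png

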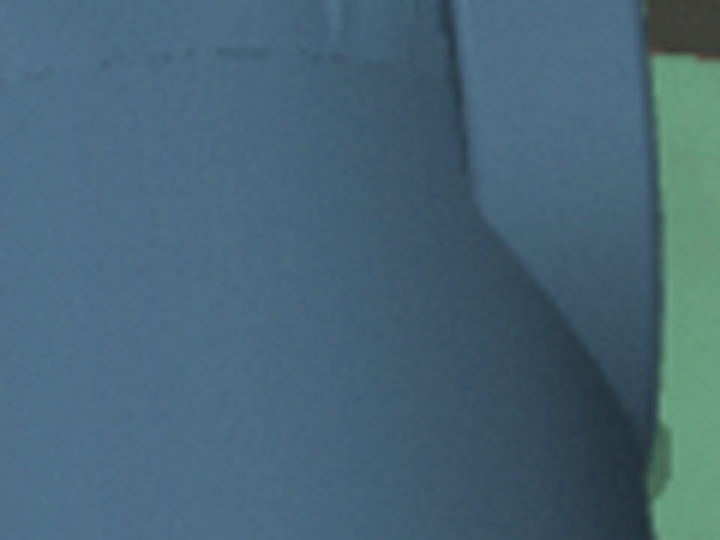

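>>> play_rows(deltas=[[0,0,0,45,7,-20,1],[0,0,0,91,13.5,-50,1],[0,0,0,91,13.5,-100,1],[0,0,0,91,13.5,-140,1],[0,0,0,91,13.5,-170,1],[0,0,0,91,13.5,-170,1],[0,0,0,91,13.5,-170,1]], grip_force=40)

```text
t: 4.55
eef_pos: [0.5938, 0.013, 0.1706]
tcp_rot: [-0.0, 0.728, 0.686, -0.0]
contact_force: [0.6, 0.4, 1.0]
finger_gap: 0.0851
```

Run:
```python
from w import *
o,p=look('w4',['bottle_center'],dict(bottle_center=.071))
print(proj(p,[.5935,.011,.126],o),proj(p,[.585,-.067,.111],o))
```

```text
t 4.55 tcp [0.5938 0.013  0.1706] rot [[0.06, 0.998, -0.0], [0.998, -0.06, 0.0], [0.0, -0.0, -1.0]] gap 0.0850631803577382
[321.7575 209.3723] [316.9605 292.1598]
```

View pics/w4.png

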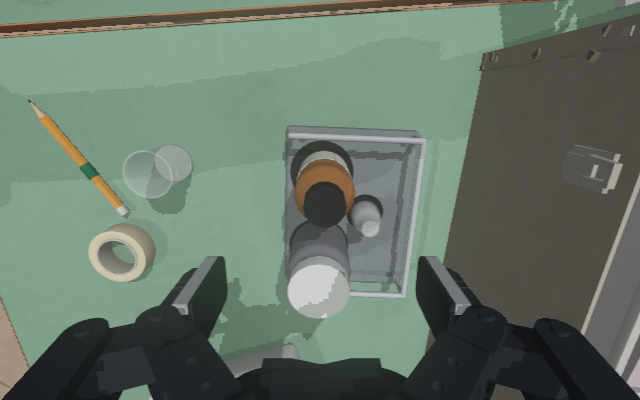

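Run:
```python
from fit import *
o=manip.get_obs(); p=manip.capture('wrist')
cv2.imwrite('pics/w5.png',cv2.resize(p['color'][120:330,270:440,::-1],None,fx=3.5,fy=3.5/1.25,interpolation=cv2.INTER_CUBIC))
print(onz(p,(325,204),.126,o),onz(p,(319,291),.111,o),onz(p,(370.5,228),.058,o),o['eef_pos'])
print(circ(p,(325,205),20,.126,o))
m=blob(p,(325,180),30); ys,xs=np.nonzero(m); print(xs.min(),xs.max(),ys.min(),ys.max())
```

```text
[0.5983 0.0143 0.126 ] [ 0.589  -0.0674  0.111 ] [ 0.6405 -0.0356  0.058 ] [0.5958 0.0132 0.1731]
('min', array([587.2,   7.5]), 27.5, 'mean', array([595. ,  13.9]), 'r_area', 18.7, 1566)
293 351 165 203
```

>>> play_rows(deltas=[[0,0,0,1,0.5,-30,1],[0,0,0,1,0.5,-60,1],[0,0,0,1,0.5,-85,1],[0,0,0,1,0.5,-100,1],[0,0,0,1,0.5,-110,1],[0,0,0,1,0.5,-110,1]])

```text
t: 5.3
eef_pos: [0.5946, 0.0133, 0.0602]
tcp_rot: [-0.0, 0.728, 0.686, -0.0]
contact_force: [-0.4, 0.5, -0.2]
finger_gap: 0.0856
```

Run:
```python
from w import *
o,p=look('w6',[])
print([manip.get_obs()['eef_pos'] for _ in range(3)],o['contact_force'])
```

```text
t 5.3 tcp [0.5946 0.0133 0.0602] rot [[0.06, 0.998, -0.0], [0.998, -0.06, -0.0], [-0.0, -0.0, -1.0]] gap 0.0855791578534241
[array([0.5953, 0.0134, 0.0611]), array([0.5953, 0.0134, 0.0611]), array([0.5953, 0.0134, 0.0611])] [-0.3832  0.4888 -0.2006]
```

View pics/w6.png

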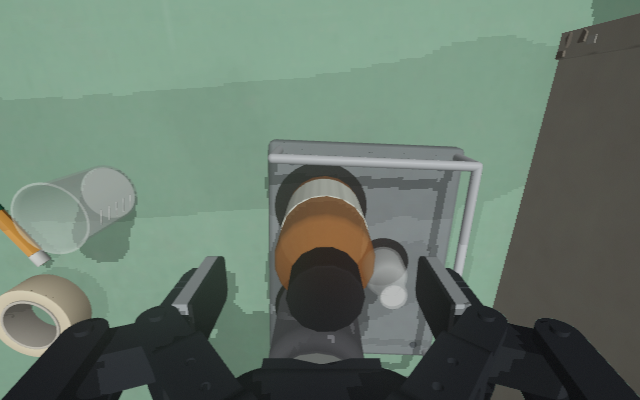

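>>> play_rows(deltas=[[0,0,0,0,0,0,0.5],[0,0,0,0,0,0,0.3],[0,0,0,0,0,0,0.3],[0,0,0,0,0,0,0.3],[0,0,0,0,0,0,0.3],[0,0,0,0,0,0,0.3]])

```text
t: 5.95
eef_pos: [0.5975, 0.0137, 0.0648]
tcp_rot: [0.002, 0.728, 0.686, 0.002]
contact_force: [-4.0, -0.5, 14.5]
finger_gap: 0.0373
```

>>> play_rows(deltas=[[0,0,0,0,0,0,1],[0,0,0,0,0,0,1],[0,0,0,0,0,0,1],[0,0,0,0,0,0,1],[0,0,0,0,0,0,1]])

```text
t: 6.45
eef_pos: [0.5942, 0.0134, 0.0598]
tcp_rot: [-0.0, 0.728, 0.686, -0.0]
contact_force: [-0.2, -0.1, 0.5]
finger_gap: 0.0854
```

Run:
```python
from w import *
o,p=look('w7',[])
print(o['contact_force'])
s=manip.capture('side')
cv2.imwrite('pics/s2.png',cv2.resize(s['color'][60:260,220:420,::-1],None,fx=3,fy=3,interpolation=cv2.INTER_CUBIC))
```

```text
t 6.45 tcp [0.5942 0.0134 0.0598] rot [[0.06, 0.998, -0.001], [0.998, -0.06, 0.0], [0.0, -0.001, -1.0]] gap 0.08543441013031759
[-0.2138 -0.1432  0.5411]
```

View pics/w7.png

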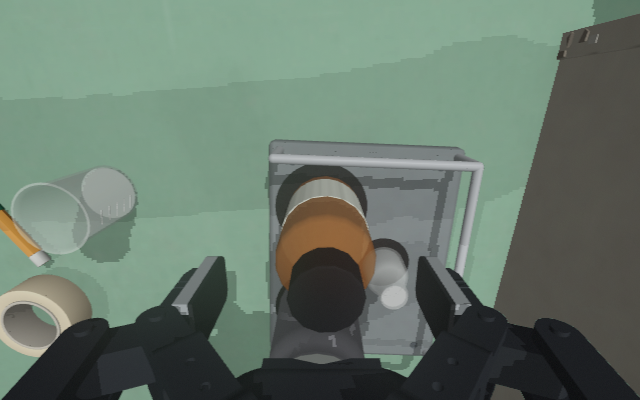

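View pics/s2.png

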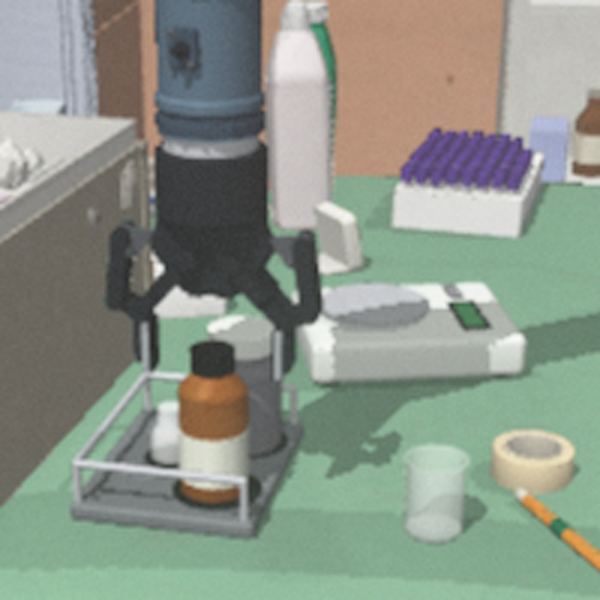

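Run:
```python
from w import *
s=manip.capture('side')
for n,X in dict(tcpL=[.5442,.0134,.06],tcpR=[.6442,.0134,.06],bodyc=[.594,.0134,.133],captop=[.5955,.0135,.126],base=[.5955,.0135,.016],should=[.5955,.0135,.094]).items():
    print(n,(proj(s,X)-[220,60])*3)
```

```text
tcpL [285.0205 436.0021]
tcpR [146.6312 428.4656]
bodyc [214.1049 337.0398]
captop [212.1113 346.3714]
base [214.6399 486.8534]
should [212.8707 388.5602]
```

Run:
```python
from w import *
p=manip.capture('wrist'); T=np.linalg.inv(np.array(p['tool_from_camera']))
for z in (0,-.013,-.019,-.03,-.045,-.06):
  for x in (-.011,.011):
    r=[]
    for y in (-.0425,.0425):
        v=p['mtx']@(T@[x,y,z,1])[:3]; r.append((v[:2]/v[2]).round(0))
    print(z,x,*r)
```

```text
0 -0.011 [251. 249.] [394. 249.]
0 0.011 [248. 214.] [396. 214.]
-0.013 -0.011 [246. 259.] [399. 259.]
-0.013 0.011 [243. 222.] [402. 223.]
-0.019 -0.011 [243. 265.] [401. 265.]
-0.019 0.011 [240. 227.] [404. 227.]
-0.03 -0.011 [238. 275.] [406. 276.]
-0.03 0.011 [235. 235.] [410. 236.]
-0.045 -0.011 [230. 293.] [414. 293.]
-0.045 0.011 [226. 249.] [419. 250.]
-0.06 -0.011 [221. 313.] [424. 314.]
-0.06 0.011 [216. 267.] [429. 267.]
```

>>> play_rows(deltas=[[0,0,0,1,0,-8,1],[0,0,0,1,0,-16,1],[0,0,0,1,0,-23,1],[0,0,0,1,0,-26,1],[0,0,0,1,0,-26,1]])

```text
t: 7.15
eef_pos: [0.5947, 0.0134, 0.0332]
tcp_rot: [-0.001, 0.728, 0.686, -0.001]
contact_force: [0.6, -0.2, -0.5]
finger_gap: 0.0855
```

Run:
```python
from w import *
o=manip.get_obs(); print(o['contact_force'],o['eef_pos'])
s=manip.capture('side')
cv2.imwrite('pics/s3.png',cv2.resize(s['color'][100:240,230:370,::-1],None,fx=4,fy=4,interpolation=cv2.INTER_CUBIC))
```

```text
[ 0.5527 -0.1749 -0.459 ] [0.5947 0.0134 0.0332]
```

View pics/s3.png

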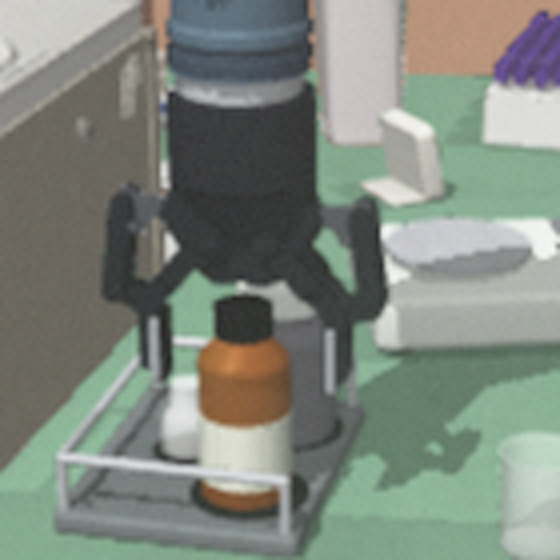

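>>> play_rows(deltas=[[0,0,0,0,0,-4,1],[0,0,0,0,0,-4,0.6],[0,0,0,0,0,-4,0.45],[0,0,0,0,0,-4,0.45],[0,0,0,0,0,-4,0.45],[0,0,0,0,0,-4,0.45],[0,0,0,0,0,-4,0.45]])

```text
t: 7.9
eef_pos: [0.5963, 0.0134, 0.0308]
tcp_rot: [0.0, 0.728, 0.686, 0.0]
contact_force: [0.9, -1.3, 1.0]
finger_gap: 0.0493
```

>>> play_rows(deltas=[[0,0,0,0,0,8,0.4],[0,0,0,0,0,25,0.4],[0,0,0,0,0,50,0.4],[0,0,0,0,0,75,0.4],[0,0,0,0,0,80,0.4]])

```text
t: 8.4
eef_pos: [0.5985, 0.014, 0.1147]
tcp_rot: [0.002, 0.728, 0.686, 0.003]
contact_force: [0.4, 1.0, -0.9]
finger_gap: 0.0485
```

Run:
```python
from w import *
o,p=look('w8',[])
print(o['contact_force'])
s=manip.capture('side')
cv2.imwrite('pics/s4.png',cv2.resize(s['color'][60:260,220:420,::-1],None,fx=3,fy=3,interpolation=cv2.INTER_CUBIC))
```

```text
t 8.4 tcp [0.5985 0.014  0.1147] rot [[0.06, 0.998, 0.007], [0.998, -0.06, 0.0], [0.001, 0.007, -1.0]] gap 0.04853338822056703
[ 0.4144  0.9636 -0.9189]
```

View pics/s4.png

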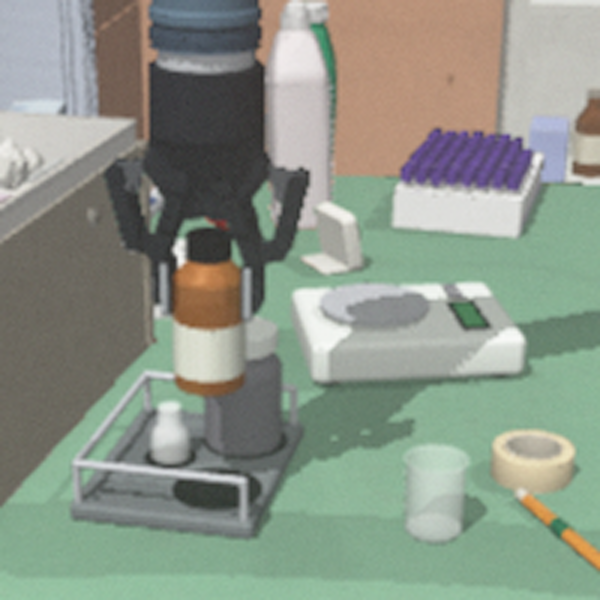

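>>> play_rows(deltas=[[0,0,0,-5,20,0,0.4],[0,0,0,-16,60,0,0.4],[0,0,0,-28,100,0,0.4],[0,0,0,-39,140,0,0.4],[0,0,0,-50,180,0,0.4],[0,0,0,-61,220,0,0.4],[0,0,0,-69,248,0,0.4],[0,0,0,-73,262,0,0.4],[0,0,0,-73,263,-5,0.4],[0,0,0,-73,263,-15,0.4]])

```text
t: 9.5
eef_pos: [0.5237, 0.2747, 0.0947]
tcp_rot: [0.001, 0.728, 0.685, -0.0]
contact_force: [-0.2, -0.9, -1.5]
finger_gap: 0.0488
```

Run:
```python
from w import *
o,p=look('w9',['tray_in'],dict(tray_in=.003))
print(o['contact_force'])
P=manip.silhouettes(p,'tray_in')
if P:
  ys,xs=np.nonzero(P[0]['pixels']); print(cv2.minAreaRect(np.array([onz(p,(x,y),.01,o)[:2]*1000 for x,y in zip(xs,ys)],np.float32)))
```

```text
t 9.5 tcp [0.5237 0.2747 0.0947] rot [[0.061, 0.998, 0.001], [0.998, -0.061, -0.001], [-0.001, 0.001, -1.0]] gap 0.04883746650531502
tray_in 0.59 [259.4 188.7] [0.4707 0.2777 0.003 ]
[-0.1912 -0.8692 -1.5229]
((472.34002685546875, 276.158447265625), (204.5858154296875, 139.23391723632812), 1.9026217460632324)
```

View pics/w9.png

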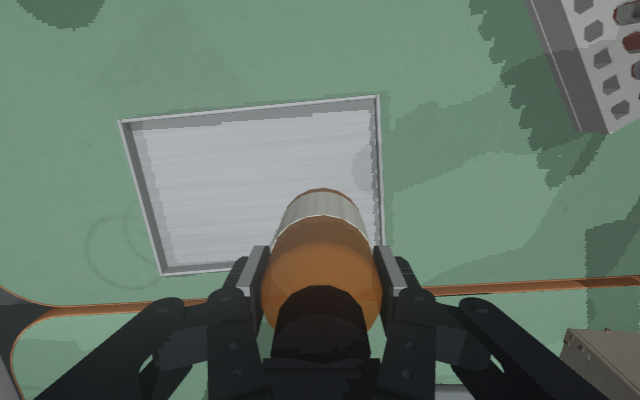

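>>> play_rows(deltas=[[0,0,0,-2,2,-25,0.4],[0,0,0,-2,2,-50,0.4],[0,0,0,-2,2,-66,0.4],[0,0,0,-2,2,-72,0.4],[0,0,0,-2,2,-74,0.4],[0,0,0,-2,2,-75,0.4]])

```text
t: 10.25
eef_pos: [0.5215, 0.2786, 0.021]
tcp_rot: [0.0, 0.728, 0.685, 0.001]
contact_force: [-0.3, -0.1, -1.5]
finger_gap: 0.0486
```

>>> play_rows(deltas=[[0,0,0,0,0,-1,0.4],[0,0,0,0,0,-2,0.4]])

```text
t: 10.45
eef_pos: [0.5217, 0.2792, 0.0198]
tcp_rot: [0.0, 0.728, 0.686, 0.001]
contact_force: [-1.3, -0.1, 6.2]
finger_gap: 0.0487
```

>>> play_rows(deltas=[[0,0,0,0,0,0.5,0.6],[0,0,0,0,0,0.5,0.9],[0,0,0,0,0,0.5,1],[0,0,0,0,0,0.5,1],[0,0,0,0,0,40,1],[0,0,0,0,0,85,1],[0,0,0,0,0,130,1],[0,0,0,0,0,150,1]])

```text
t: 11.25
eef_pos: [0.5228, 0.2804, 0.1734]
tcp_rot: [0.001, 0.728, 0.686, 0.004]
contact_force: [-0.2, 1.0, 0.3]
finger_gap: 0.0855
```

Run:
```python
from w import *
o,p=look('w10',[])
s=manip.capture('side')
cv2.imwrite('pics/s5.png',s['color'][:,:,::-1])
```

```text
t 11.25 tcp [0.5228 0.2804 0.1734] rot [[0.06, 0.998, 0.007], [0.998, -0.06, 0.004], [0.004, 0.007, -1.0]] gap 0.08545109579546349
```

View pics/s5.png

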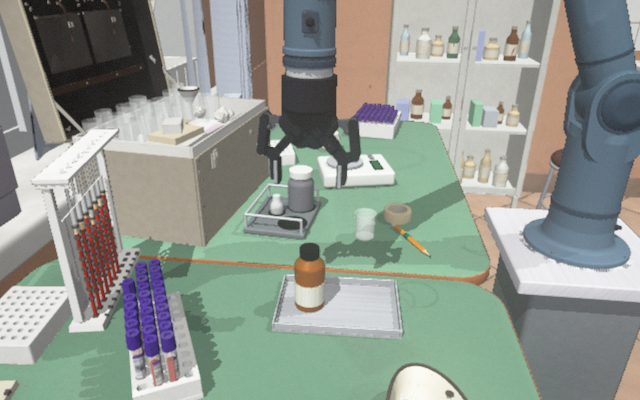

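>>> play_rows(deltas=[[0,0,0,9,-45,0,1],[0,0,0,18,-95,0,1],[0,0,0,65,-345,0,1],[0,0,0,65,-345,0,1],[0,0,0,65,-345,0,1],[0,0,0,65,-345,0,1],[0,0,0,65,-345,0,1],[0,0,0,65,-345,0,1],[0,0,0,65,-345,0,1],[0,0,0,65,-345,0,1]])

```text
t: 12.35
eef_pos: [0.5846, -0.0649, 0.1671]
tcp_rot: [-0.001, 0.727, 0.686, -0.0]
contact_force: [0.6, 0.8, -0.5]
finger_gap: 0.0856
```

Run:
```python
from fit import *
z=dict(jar_center=.0635,vial_center=.037,stand_top=.014)
o,p=look('w11',z,z)
print(proj(p,[.5865,-.067,.111],o),proj(p,[.637,-.0355,.058],o))
```

```text
t 12.35 tcp [ 0.5846 -0.0649  0.1671] rot [[0.058, 0.998, -0.002], [0.998, -0.058, 0.002], [0.001, -0.002, -1.0]] gap 0.08555747851518786
vial_center 0.84 [373.9 146.2] [ 0.6348 -0.0372  0.037 ]
stand_top 0.56 [352.5 139.7] [ 0.6169 -0.0331  0.014 ]
[324.7204 204.3715] [380.0762 147.7397]
```

View pics/w11.png

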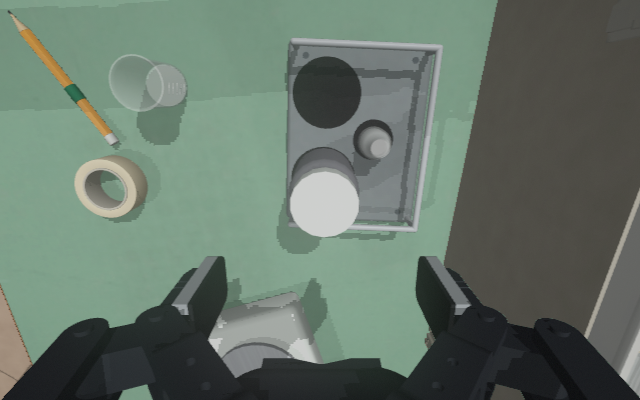

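>>> play_rows(deltas=[[0,0,0,0,-0.5,-40,1],[0,0,0,0,-0.5,-80,1],[0,0,0,0,-0.5,-115,1],[0,0,0,0,-0.5,-135,1],[0,0,0,0,-0.5,-142,1],[0,0,0,0,-0.5,-142,1]])

```text
t: 13.15
eef_pos: [0.5849, -0.066, 0.0255]
tcp_rot: [-0.001, 0.727, 0.686, -0.0]
contact_force: [-1.4, 0.4, -0.6]
finger_gap: 0.0852
```

Run:
```python
from fit import *
o,p=look('w12',[]); print(o['contact_force'])
s=manip.capture('side')
cv2.imwrite('pics/s6.png',cv2.resize(s['color'][100:240,230:370,::-1],None,fx=4,fy=4,interpolation=cv2.INTER_CUBIC))
```

```text
t 13.15 tcp [ 0.5849 -0.066   0.0255] rot [[0.058, 0.998, -0.002], [0.998, -0.058, 0.001], [0.001, -0.002, -1.0]] gap 0.08518520855749825
[-1.3864  0.3829 -0.6479]
```

View pics/s6.png

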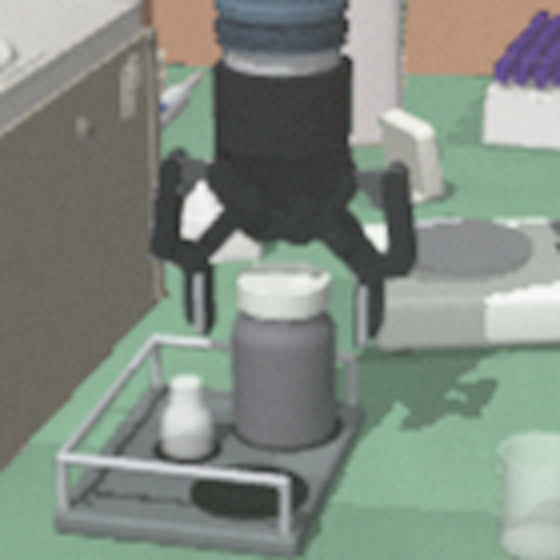

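View pics/w12.png

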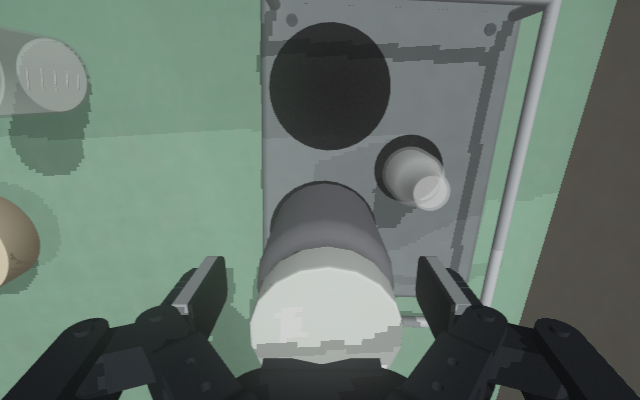

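>>> play_rows(deltas=[[0,0,0,1,0,-6,1],[0,0,0,1,0,-10,1],[0,0,0,1,0,-10,0.75],[0,0,0,1,0,-10,0.55],[0,0,0,1,0,-10,0.55],[0,0,0,1,0,-10,0.55],[0,0,0,1,0,-10,0.55]])

```text
t: 13.95
eef_pos: [0.5872, -0.0671, 0.0169]
tcp_rot: [0.0, 0.728, 0.686, 0.0]
contact_force: [-0.9, -0.3, 3.9]
finger_gap: 0.0585
```

Run:
```python
from fit import *
o=manip.get_obs(); print(o['contact_force'],o['eef_pos'])
s=manip.capture('side')
cv2.imwrite('pics/s7.png',cv2.resize(s['color'][100:240,230:370,::-1],None,fx=4,fy=4,interpolation=cv2.INTER_CUBIC))
```

```text
[-0.9052 -0.2703  3.8663] [ 0.5872 -0.0671  0.0169]
```

View pics/s7.png

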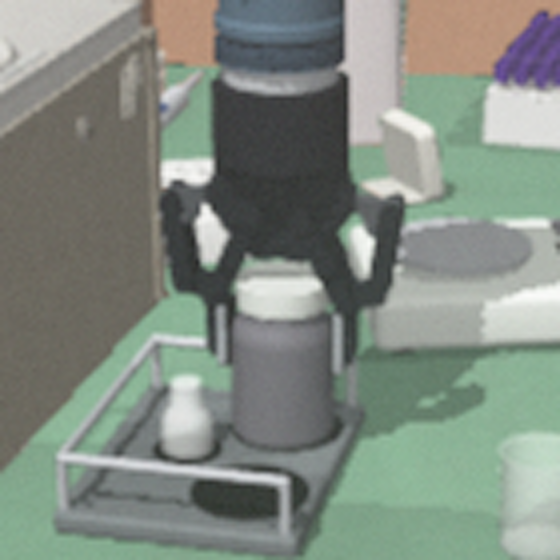

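>>> play_rows(deltas=[[0,0,0,0,0,8,0.5],[0,0,0,0,0,25,0.5],[0,0,0,0,0,55,0.5],[0,0,0,0,0,80,0.5],[0,0,0,0,0,90,0.5],[0,0,0,0,0,90,0.5]])

```text
t: 14.6
eef_pos: [0.5883, -0.0672, 0.1088]
tcp_rot: [0.002, 0.728, 0.686, 0.001]
contact_force: [0.2, -0.5, -2.0]
finger_gap: 0.0589
```

>>> play_rows(deltas=[[0,0,0,-10,20,0,0.5],[0,0,0,-28,58,0,0.5],[0,0,0,-46,96,0,0.5],[0,0,0,-66,136,0,0.5],[0,0,0,-86,178,0,0.5],[0,0,0,-106,220,0,0.5],[0,0,0,-126,262,0,0.5],[0,0,0,-146,304,0,0.5],[0,0,0,-161,333,0,0.5],[0,0,0,-167,345,0,0.5]])

```text
t: 15.6
eef_pos: [0.4157, 0.2814, 0.1053]
tcp_rot: [-0.001, 0.726, 0.688, -0.001]
contact_force: [0.4, -0.6, -0.9]
finger_gap: 0.0582
```

Run:
```python
from fit import *
o,p=look('w13',[]); print(o['contact_force'])
s=manip.capture('side')
cv2.imwrite('pics/s8.png',s['color'][:,:,::-1])
```

```text
t 15.6 tcp [0.4157 0.2814 0.1053] rot [[0.053, 0.999, -0.003], [0.999, -0.053, 0.001], [0.001, -0.003, -1.0]] gap 0.05824660078265178
[ 0.4281 -0.5574 -0.869 ]
```

View pics/s8.png

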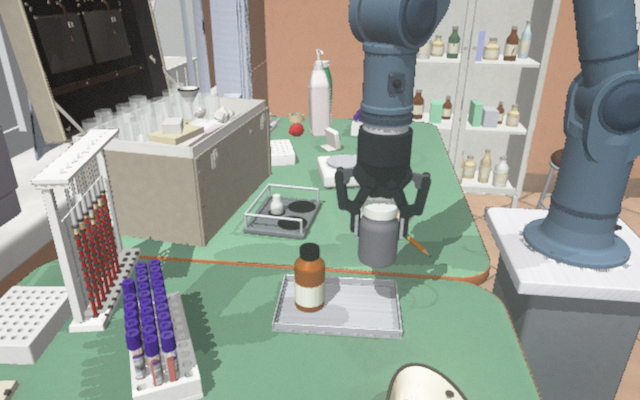

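View pics/w13.png

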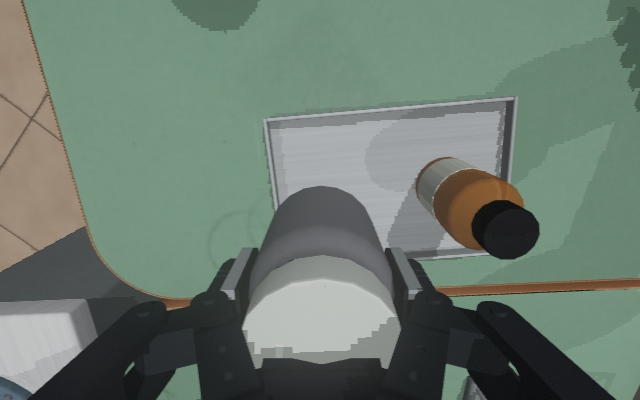

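>>> play_rows(deltas=[[0,0,0,3,-2,-35,0.5],[0,0,0,3,-2,-70,0.5],[0,0,0,3,-2,-88,0.5],[0,0,0,3,-2,-96,0.5],[0,0,0,3,-2,-99,0.5],[0,0,0,3,-2,-100,0.5]])

```text
t: 16.3
eef_pos: [0.4237, 0.2752, 0.0065]
tcp_rot: [0.0, 0.729, 0.685, 0.0]
contact_force: [0.3, -0.3, -1.8]
finger_gap: 0.0584
```

>>> play_rows(deltas=[[0,0,0,0,0,-1,0.5],[0,0,0,0,0,-2,0.5]])

```text
t: 16.5
eef_pos: [0.4239, 0.2764, 0.0058]
tcp_rot: [0.001, 0.728, 0.685, 0.001]
contact_force: [-1.5, -1.2, 10.2]
finger_gap: 0.0585
```

Touching down. Release and retreat.

>>> play_rows(deltas=[[0,0,0,0,0,1,0.75],[0,0,0,0,0,1,1],[0,0,0,0,0,1,1],[0,0,0,0,0,1,1],[0,0,0,0,0,35,1],[0,0,0,0,0,80,1],[0,0,0,0,0,130,1],[0,0,0,0,0,165,1],[0,0,0,0,0,165,1]])

```text
t: 17.4
eef_pos: [0.4264, 0.2791, 0.1753]
tcp_rot: [0.002, 0.728, 0.686, 0.006]
contact_force: [0.1, 0.5, 0.8]
finger_gap: 0.0852
```

>>> play_rows(deltas=[[0,0,0,214,-312,0,1],[0,0,0,214,-312,0,1],[0,0,0,214,-312,0,1],[0,0,0,214,-312,0,1],[0,0,0,214,-312,0,1],[0,0,0,214,-312,0,1],[0,0,0,214,-312,0,1],[0,0,0,214,-312,0,1],[0,0,0,214,-312,0,1],[0,0,0,214,-312,0,1]])

```text
t: 18.4
eef_pos: [0.6358, -0.0365, 0.1677]
tcp_rot: [-0.001, 0.729, 0.685, -0.001]
contact_force: [-0.4, 0.9, 0.3]
finger_gap: 0.0856
```

Run:
```python
from fit import *
z=dict(vial_center=.037,stand_top=.014)
o,p=look('w14',z,z)
print(proj(p,[.637,-.0355,.058],o),onz(p,(386,180),.0,o))
s=manip.capture('side')
cv2.imwrite('pics/s9.png',s['color'][:,:,::-1])
```

```text
t 18.4 tcp [ 0.6358 -0.0365  0.1677] rot [[0.062, 0.998, -0.003], [0.998, -0.062, 0.001], [0.001, -0.003, -1.0]] gap 0.08563692945070064
vial_center 0.83 [321.  176.6] [ 0.6348 -0.0354  0.037 ]
stand_top 0.97 [303.2 169.5] [ 0.6165 -0.0325  0.014 ]
[323.3972 182.0651] [ 0.7042 -0.0525  0.    ]
```

View pics/s9.png

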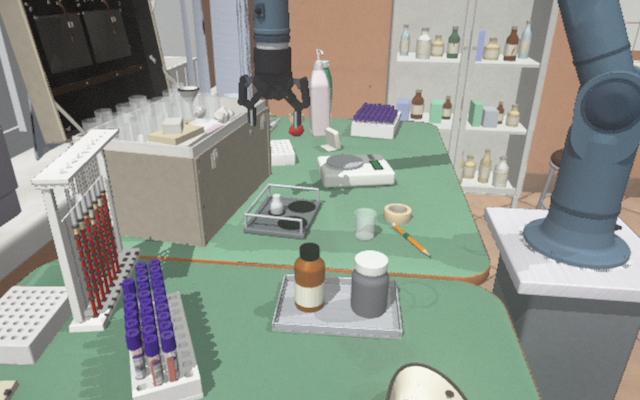

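View pics/w14.png

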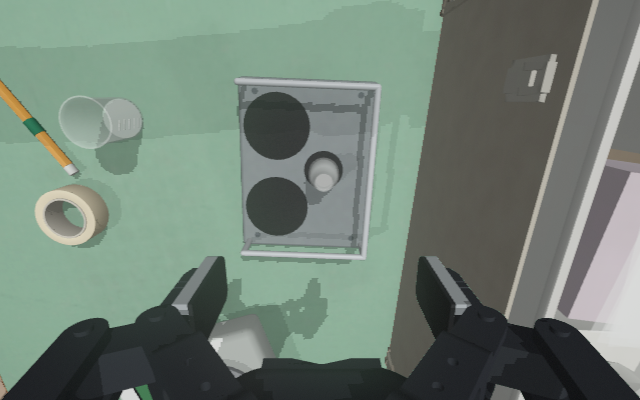

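Run:
```python
from fit import *
o=manip.get_obs();p=manip.capture('wrist')
for uv in [(445,10),(415,180),(388,350)]: print('bottom',onz(p,uv,0,o))
for uv in [(597,10),(560,180),(518,330)]: print([onz(p,uv,z,o).round(3) for z in (.12,.16,.2)])
t=manip.capture('top');cv2.imwrite('pics/t3.png',cv2.resize(t['color'][0:220,200:500,::-1],None,fx=2.5,fy=2.5))
```

```text
bottom [0.7593 0.1122 0.    ]
bottom [ 0.7364 -0.0511  0.    ]
bottom [ 0.7086 -0.2774  0.    ]
[array([0.81 , 0.083, 0.12 ]), array([0.78 , 0.076, 0.16 ]), array([0.75 , 0.069, 0.2  ])]
[array([ 0.805, -0.024,  0.12 ]), array([ 0.776, -0.012,  0.16 ]), array([ 0.746, -0.   ,  0.2  ])]
[array([ 0.792, -0.151,  0.12 ]), array([ 0.765, -0.117,  0.16 ]), array([ 0.738, -0.082,  0.2  ])]
```

View pics/t3.png

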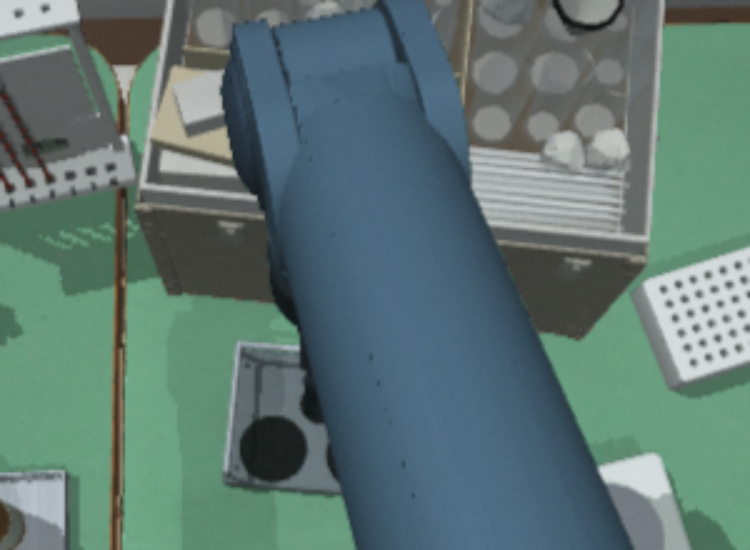

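>>> play_rows(deltas=[[0,0,1.53,0,0,0,1],[0,0,1.53,0,0,0,1],[0,0,1.53,0,0,0,1],[0,0,1.53,0,0,0,1],[0,0,1.53,0,0,0,1],[0,0,1.53,0,0,0,1],[0,0,1.53,0,0,0,1],[0,0,1.53,0,0,0,1],[0,0,1.53,0,0,0,1],[0,0,1.53,0,0,0,1]])

```text
t: 19.7
eef_pos: [0.6364, -0.0354, 0.1696]
tcp_rot: [0.0, 0.062, 0.998, -0.0]
contact_force: [0.2, -0.0, -0.4]
finger_gap: 0.0855
```

>>> play_rows(deltas=[[0,0,0.03,0,0,0,1],[0,0,0.03,0,0,0,1]])

```text
t: 19.9
eef_pos: [0.6365, -0.0357, 0.1694]
tcp_rot: [0.0, 0.051, 0.999, 0.0]
contact_force: [0.6, -0.5, -0.3]
finger_gap: 0.0856
```

Run:
```python
from fit import *
z=dict(vial_center=.037,stand_top=.014)
o,p=look('w15',z,z); print(o['q'])
print(proj(p,[.637,-.0355,.058],o))
```

```text
t 19.9 tcp [ 0.6365 -0.0357  0.1694] rot [[-0.995, 0.102, 0.0], [0.102, 0.995, 0.0], [-0.0, 0.0, -1.0]] gap 0.08557120464184181
vial_center 0.58 [318.9 178.6] [ 0.6364 -0.0383  0.037 ]
stand_top 0.7 [321.  155.2] [ 0.6179 -0.0344  0.014 ]
[ 0.5978  0.5119 -0.8028  1.6254  0.3921  1.173   1.1733]
[321.819  184.5712]
```

View pics/w15.png

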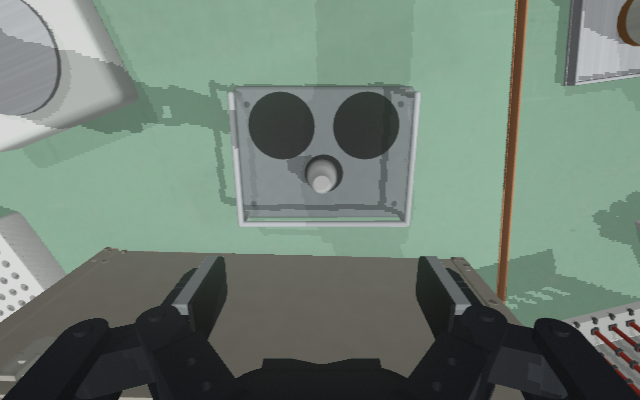

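>>> play_rows(deltas=[[0,0,0,0,0,-45,1],[0,0,0,0,0,-90,1],[0,0,0,0,0,-130,0.8],[0,0,0,0,0,-160,0.8],[0,0,0,0,0,-170,0.7],[0,0,0,0,0,-170,0.7]])

```text
t: 20.65
eef_pos: [0.6352, -0.0361, -0.0022]
tcp_rot: [-0.002, 0.051, 0.999, -0.0]
contact_force: [1.0, -0.1, -0.2]
finger_gap: 0.0597
```

Run:
```python
from fit import *
o,p=look('w16',[]); print(o['contact_force'])
s=manip.capture('side')
cv2.imwrite('pics/s10.png',cv2.resize(s['color'][100:240,230:370,::-1],None,fx=4,fy=4,interpolation=cv2.INTER_CUBIC))
```

```text
t 20.65 tcp [ 0.6352 -0.0361 -0.0022] rot [[-0.995, 0.101, -0.003], [0.101, 0.995, 0.0], [0.003, -0.0, -1.0]] gap 0.05971758136935675
[ 1.0273 -0.1218 -0.2287]
```

View pics/w16.png

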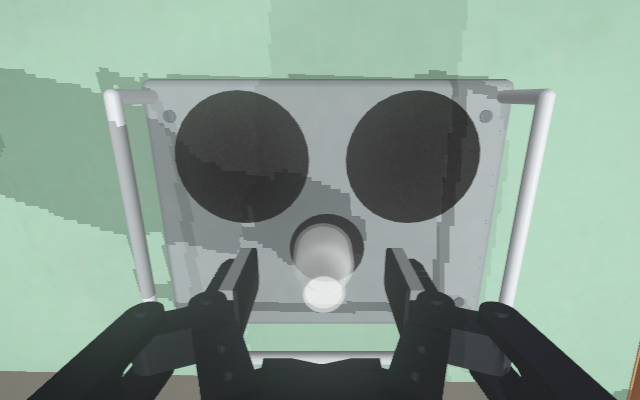

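View pics/s10.png

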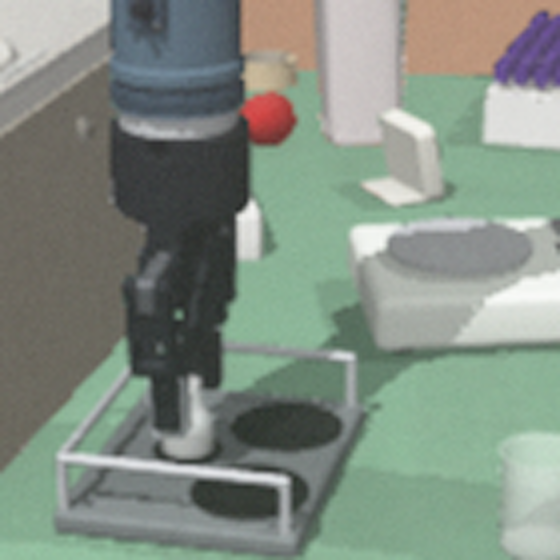

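Run:
```python
from fit import *
s=manip.capture('side')
for y in (-.006,.008):
  for z in (.014,.024,.034,.044,.054): print(y,z,((proj(s,[.6355,y,z])-[230,100])*4).round(0))
p=manip.capture('wrist'); T=np.linalg.inv(np.array(p['tool_from_camera']))
for z in (-.02,-.03,-.04,-.045,-.05):
  for x in (-.011,.011):
    r=[]
    for y in (-.030,.030):
        v=p['mtx']@(T@[x,y,z,1])[:3]; r.append((v[:2]/v[2]).round(0))
    print(z,x,*r)
```

```text
-0.006 0.014 [181. 472.]
-0.006 0.024 [180. 456.]
-0.006 0.034 [180. 440.]
-0.006 0.044 [179. 424.]
-0.006 0.054 [179. 407.]
0.008 0.014 [176. 484.]
0.008 0.024 [175. 467.]
0.008 0.034 [175. 451.]
0.008 0.044 [174. 435.]
0.008 0.054 [174. 418.]
-0.02 -0.011 [266. 268.] [378. 268.]
-0.02 0.011 [264. 230.] [380. 230.]
-0.03 -0.011 [263. 278.] [381. 278.]
-0.03 0.011 [260. 238.] [383. 238.]
-0.04 -0.011 [259. 289.] [385. 289.]
-0.04 0.011 [256. 247.] [387. 247.]
-0.045 -0.011 [257. 295.] [387. 295.]
-0.045 0.011 [254. 252.] [390. 252.]
-0.05 -0.011 [255. 301.] [389. 302.]
-0.05 0.011 [252. 257.] [392. 257.]
```

>>> play_rows(deltas=[[0,0,0,0.5,0,-6,0.7],[0,0,0,0.5,0,-11,0.7],[0,0,0,0.5,0,-11,0.5],[0,0,0,0.5,0,-11,0.3],[0,0,0,0.5,0,-11,0.25],[0,0,0,0.5,0,-11,0.25],[0,0,0,0.5,0,-11,0.25],[0,0,0,0.5,0,-11,0.25]], grip_force=25)

```text
t: 21.65
eef_pos: [0.6371, -0.0361, -0.0117]
tcp_rot: [0.0, 0.05, 0.999, 0.0]
contact_force: [-1.4, 0.2, -0.9]
finger_gap: 0.0281
```

Run:
```python
from fit import *
o,p=look('w17',[]); print(o['contact_force'])
s=manip.capture('side')
cv2.imwrite('pics/s11.png',cv2.resize(s['color'][100:240,230:370,::-1],None,fx=4,fy=4,interpolation=cv2.INTER_CUBIC))
```

```text
t 21.65 tcp [ 0.6371 -0.0361 -0.0117] rot [[-0.995, 0.101, 0.0], [0.101, 0.995, 0.0], [-0.0, 0.0, -1.0]] gap 0.028118614672166222
[-1.4173  0.2493 -0.8838]
```

View pics/w17.png

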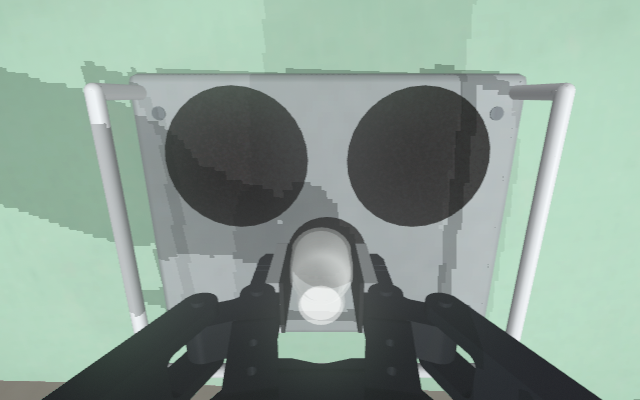

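View pics/s11.png

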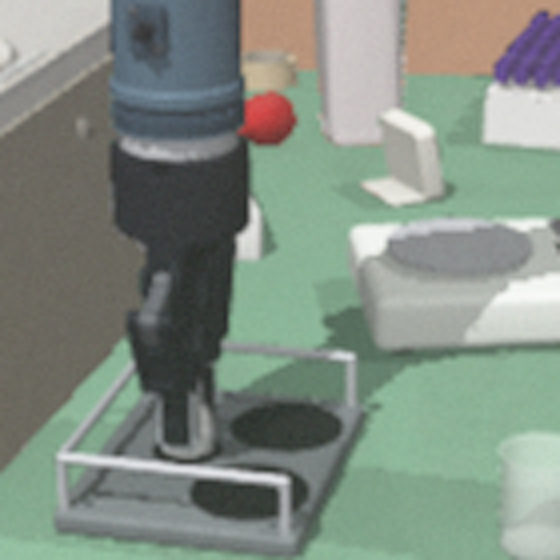

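>>> play_rows(deltas=[[0,0,0,0,0,3,0.2],[0,0,0,0,0,8,0.2],[0,0,0,0,0,12,0.2]])

```text
t: 22.05
eef_pos: [0.6374, -0.036, 0.0009]
tcp_rot: [0.0, 0.05, 0.999, 0.0]
contact_force: [0.2, 0.1, -0.7]
finger_gap: 0.0285
```

Run:
```python
from fit import *
o,p=look('w18',[]); print(o['contact_force'])
s=manip.capture('side')
cv2.imwrite('pics/s12.png',cv2.resize(s['color'][100:240,230:370,::-1],None,fx=4,fy=4,interpolation=cv2.INTER_CUBIC))
```

```text
t 22.05 tcp [ 0.6374 -0.036   0.0009] rot [[-0.995, 0.101, 0.0], [0.101, 0.995, 0.0], [-0.0, 0.0, -1.0]] gap 0.0285252514347877
[ 0.1719  0.0771 -0.6963]
```

View pics/s12.png

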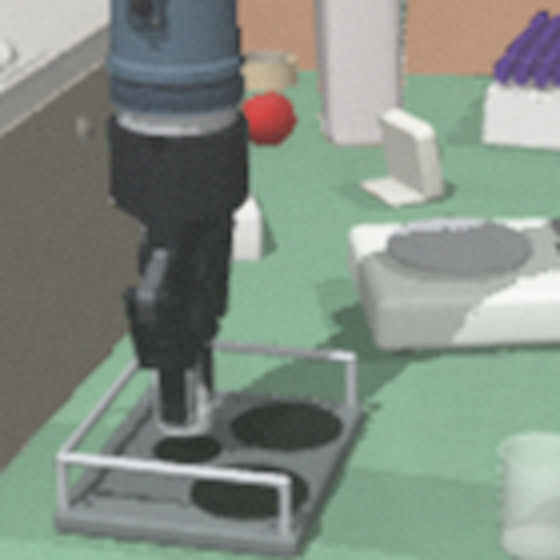

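View pics/w18.png

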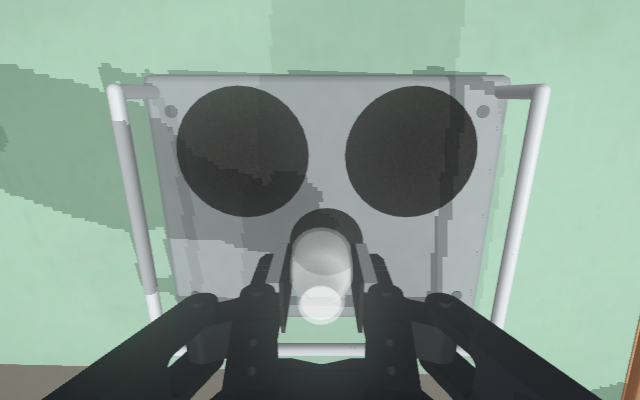

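>>> play_rows(deltas=[[0,0,0,0,0,25,0.2],[0,0,0,0,0,60,0.2],[0,0,0,-5,-10,90,0.2],[0,0,0,-19,-35,100,0.2],[0,0,0,-38,-71,100,0.2],[0,0,0,-57,-107,100,0.2],[0,0,0,-76,-143,100,0.2],[0,0,0,-95,-179,100,0.2],[0,0,0,-114,-214,100,0.2],[0,0,0,-130,-243,100,0.2]])

```text
t: 23.15
eef_pos: [0.5055, -0.2818, 0.1004]
tcp_rot: [-0.0, 0.051, 0.999, -0.001]
contact_force: [0.5, -0.5, -0.2]
finger_gap: 0.0281
```

>>> play_rows(deltas=[[0,0,0,-7,-13,0,0.2],[0,0,0,-7,-13,-10,0.2],[0,0,0,-7,-13,-30,0.2],[0,0,0,-7,-13,-45,0.2],[0,0,0,-7,-13,-50,0.2],[0,0,0,-7,-13,-50,0.2]])

```text
t: 23.75
eef_pos: [0.5, -0.2897, 0.049]
tcp_rot: [-0.001, 0.049, 0.999, 0.001]
contact_force: [-0.6, 0.6, -0.2]
finger_gap: 0.0282
```

Run:
```python
from fit import *
o,p=look('w19',['pan_center'],dict(pan_center=.052)); print(o['contact_force'])
t=manip.capture('top')
print(manip.mark_of(t,'pan_center')[:1],manip.mark_of(t,'vial_center')[:1])
cv2.imwrite('pics/t4.png',cv2.resize(t['color'][160:290,380:520,::-1],None,fx=4,fy=4,interpolation=cv2.INTER_CUBIC))
s=manip.capture('side')
cv2.imwrite('pics/s13.png',cv2.resize(s['color'][60:200,280:420,::-1],None,fx=4,fy=4,interpolation=cv2.INTER_CUBIC))
```

```text
t 23.75 tcp [ 0.5    -0.2897  0.049 ] rot [[-0.995, 0.098, -0.002], [0.098, 0.995, 0.002], [0.002, 0.002, -1.0]] gap 0.028169417146755155
pan_center 0.92 [316.1 239.2] [ 0.5019 -0.2931  0.052 ]
[-0.5506  0.5803 -0.2024]
[{'uv': [199.7, 234.3], 'score': 0.52}] [{'uv': [448.0, 212.9], 'score': 0.58}]
```

View pics/w19.png

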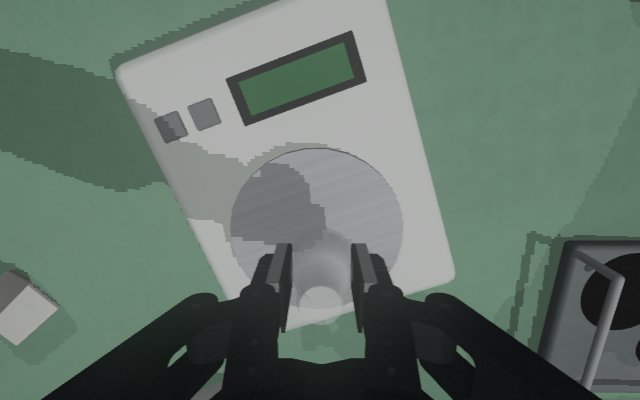

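View pics/s13.png

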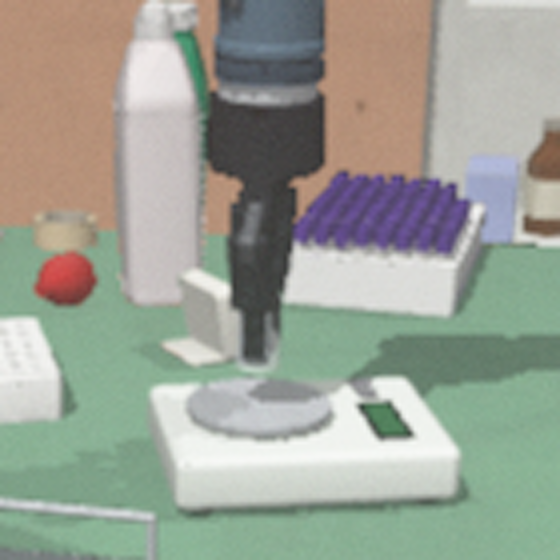

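>>> play_rows(deltas=[[0,0,0,0,-2,-10,0.2],[0,0,0,0,-2,-18,0.2],[0,0,0,0,-2,-22,0.2],[0,0,0,0,-2,-23,0.2]])

```text
t: 24.45
eef_pos: [0.4993, -0.2939, 0.0263]
tcp_rot: [-0.001, 0.05, 0.999, 0.0]
contact_force: [-0.9, 0.7, 0.2]
finger_gap: 0.0283
```

>>> play_rows(deltas=[[0,0,0,0,0,-1,0.2],[0,0,0,0,0,-2,0.2]])

```text
t: 24.65
eef_pos: [0.4997, -0.294, 0.0261]
tcp_rot: [-0.001, 0.05, 0.999, -0.0]
contact_force: [-4.7, 1.7, 10.6]
finger_gap: 0.0283
```

>>> play_rows(deltas=[[0,0,0,0,0,1,0.2],[0,0,0,0,0,1,0.45],[0,0,0,0,0,1,0.7],[0,0,0,0,0,1,0.7],[0,0,0,0,0,1,0.7],[0,0,0,0,0,25,0.7],[0,0,0,0,0,60,0.8],[0,0,0,0,0,105,1],[0,0,0,0,0,140,1],[0,0,0,0,0,140,1]])

```text
t: 25.65
eef_pos: [0.5048, -0.2956, 0.1717]
tcp_rot: [0.005, 0.05, 0.999, -0.003]
contact_force: [0.7, 0.6, 0.3]
finger_gap: 0.0854
```

Run:
```python
from fit import *
o,p=look('w20',['pan_center','vial_center'],dict(pan_center=.052,vial_center=.073))
s=manip.capture('side')
cv2.imwrite('pics/s14.png',cv2.resize(s['color'][60:200,280:420,::-1],None,fx=4,fy=4,interpolation=cv2.INTER_CUBIC))
```

```text
t 25.65 tcp [ 0.5048 -0.2956  0.1717] rot [[-0.995, 0.1, 0.01], [0.1, 0.995, -0.006], [-0.011, -0.005, -1.0]] gap 0.08539137674134431
pan_center 0.6 [324.7 174. ] [ 0.499  -0.2928  0.052 ]
vial_center 0.73 [322.1 182.6] [ 0.5012 -0.2953  0.073 ]
```

View pics/w20.png

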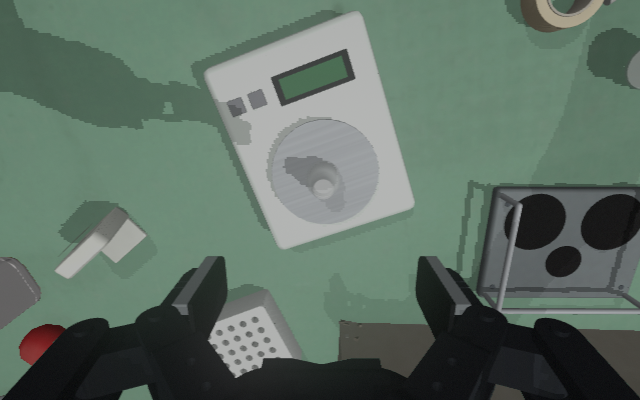

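View pics/s14.png

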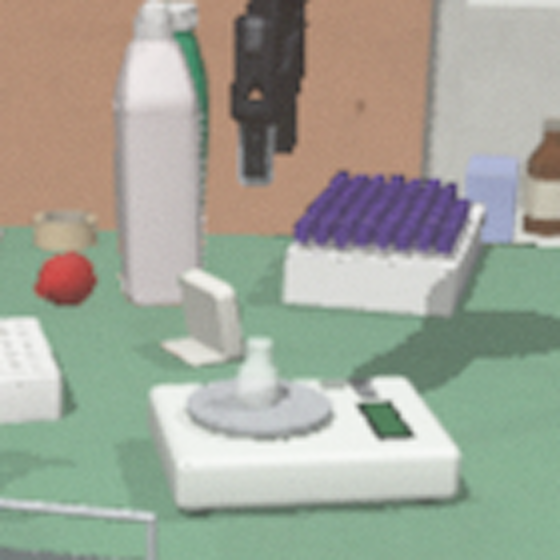

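>>> play_rows(deltas=[[0,0,-0.14,-5,40,0,1],[0,0,-0.28,-12,88,0,1],[0,0,-0.42,-19,136,0,1],[0,0,-0.56,-25,184,0,1],[0,0,-0.7,-32,232,0,1],[0,0,-0.84,-38,280,0,1],[0,0,-0.98,-45,328,0,1],[0,0,-1.12,-51,376,0,1],[0,0,-1.26,-58,424,0,1],[0,0,-1.4,-64,472,0,1]])

```text
t: 26.85
eef_pos: [0.4385, 0.1504, 0.1637]
tcp_rot: [-0.001, 0.658, 0.753, -0.001]
contact_force: [0.8, -0.6, 0.4]
finger_gap: 0.0851
```

>>> play_rows(deltas=[[0,0,-0.13,-7,49,0,1],[0,0,-0.13,-13.5,98,0,1],[0,0,-0.13,-13.5,98,0,1],[0,0,-0.13,-13.5,98,0,1]])

```text
t: 27.25
eef_pos: [0.4247, 0.2494, 0.164]
tcp_rot: [-0.001, 0.702, 0.713, -0.001]
contact_force: [0.3, -0.6, -0.3]
finger_gap: 0.085
```

Run:
```python
from fit import *
z=dict(jar_center=.0505,bottle_center=.058)
o,p=look('w21',z,z); print(o['q'])
print(proj(p,[.4238,.2763,.098],o))
```

```text
t 27.25 tcp [0.4247 0.2494 0.164 ] rot [[-0.016, 1.0, -0.003], [1.0, 0.016, 0.0], [0.0, -0.003, -1.0]] gap 0.08504761809175843
bottle_center 0.82 [432.3 154.9] [0.5198 0.2776 0.058 ]
[ 0.2712  0.2462 -0.9735  1.965   0.2315  1.0504 -0.7896]
[321.6375 163.7363]
```

View pics/w21.png

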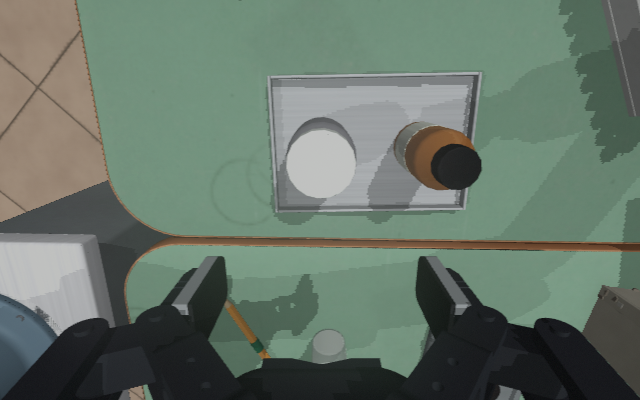

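>>> play_rows(deltas=[[0,0,-0.07,0,27,0,1],[0,0,-0.07,0,27,0,1],[0,0,-0.07,0,27,0,1]])

```text
t: 27.7
eef_pos: [0.4273, 0.2727, 0.1649]
tcp_rot: [0.0, 0.729, 0.685, -0.001]
contact_force: [0.1, -0.6, 0.2]
finger_gap: 0.0855
```

Run:
```python
from fit import *
o=manip.get_obs();p=manip.capture('wrist'); print(o['eef_pos'],R.from_quat(o['tcp_rot'],scalar_first=True).as_matrix()[:2,0])
cv2.imwrite('pics/w22.png',p['color'][:,:,::-1])
print(proj(p,[.4238,.2763,.098],o), circ(p,(321,205),25,.098,o))
```

```text
[0.4273 0.2727 0.1649] [0.0617 0.9981]
[317.0969 193.1237] ('min', array([431.1, 274.4]), 33.7, 'mean', array([424.6, 276. ]), 'r_area', 27.6, 3506)
```

View pics/w22.png

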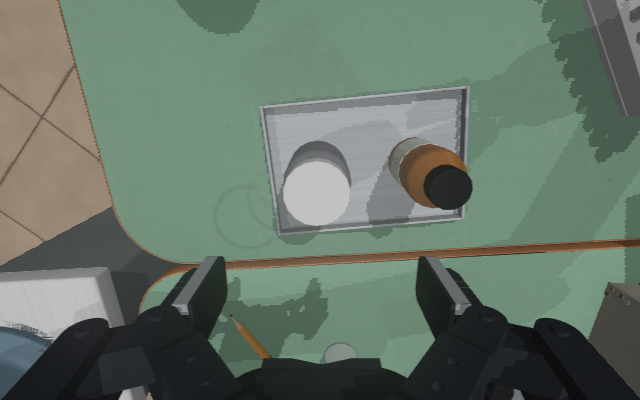

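>>> play_rows(deltas=[[0,0,0,-2.5,3.5,-40,1],[0,0,0,-2.5,3.5,-85,1],[0,0,0,-2.5,3.5,-125,1],[0,0,0,-2.5,3.5,-147,1],[0,0,0,-2.5,3.5,-158,1],[0,0,0,-2.5,3.5,-158,1]], grip_force=40)

```text
t: 28.35
eef_pos: [0.4239, 0.2758, 0.006]
tcp_rot: [-0.0, 0.729, 0.685, -0.002]
contact_force: [0.1, 0.7, -0.1]
finger_gap: 0.0852
```

Run:
```python
from fit import *
o=manip.get_obs();p=manip.capture('wrist'); print(o['eef_pos'],o['contact_force'])
cv2.imwrite('pics/w23.png',p['color'][:,:,::-1])
```

```text
[0.4239 0.2758 0.006 ] [ 0.0743  0.6607 -0.1028]
```

View pics/w23.png

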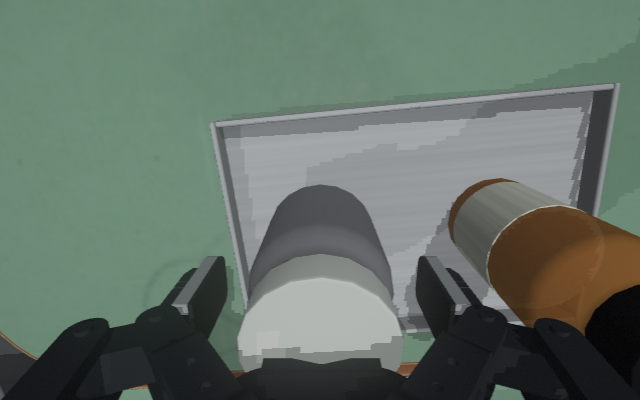

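>>> play_rows(deltas=[[0,0,0,0,0,0,0.75],[0,0,0,0,0,0,0.5],[0,0,0,0,0,0,0.5],[0,0,0,0,0,0,0.5],[0,0,0,0,0,0,0.5],[0,0,0,0,0,10,0.5],[0,0,0,0,0,35,0.5],[0,0,0,0,0,70,0.5],[0,0,0,0,0,100,0.5],[0,0,0,0,0,105,0.5]])

```text
t: 29.4
eef_pos: [0.4272, 0.2803, 0.1169]
tcp_rot: [0.001, 0.728, 0.685, 0.004]
contact_force: [1.4, 0.6, -1.0]
finger_gap: 0.0586
```

>>> play_rows(deltas=[[0,0,0,10,-20,0,0.5],[0,0,0,26,-54,0,0.5],[0,0,0,44,-92,0,0.5],[0,0,0,64,-134,0,0.5],[0,0,0,84,-176,0,0.5],[0,0,0,104,-218,0,0.5],[0,0,0,124,-260,0,0.5],[0,0,0,144,-301,0,0.5],[0,0,0,158,-331,0,0.5],[0,0,0,164,-343,0,0.5]])

```text
t: 30.4
eef_pos: [0.5889, -0.0713, 0.1113]
tcp_rot: [0.0, 0.731, 0.683, -0.001]
contact_force: [-0.3, 0.2, -1.8]
finger_gap: 0.0584
```

>>> play_rows(deltas=[[0,0,0,0,0,0,0.5],[0,0,0,0,0,0,0.5]])

```text
t: 30.6
eef_pos: [0.5874, -0.0627, 0.1119]
tcp_rot: [-0.001, 0.728, 0.686, 0.0]
contact_force: [0.5, 1.3, -1.4]
finger_gap: 0.0585
```

Run:
```python
from fit import *
o,p=look('w24',['stand_top'],dict(stand_top=.014)); print(o['contact_force'])
s=manip.capture('side')
cv2.imwrite('pics/s15.png',s['color'][:,:,::-1])
```

```text
t 30.6 tcp [ 0.5874 -0.0627  0.1119] rot [[0.059, 0.998, -0.002], [0.998, -0.059, 0.002], [0.002, -0.002, -1.0]] gap 0.05848142237593991
stand_top 0.98 [354.4 148.8] [ 0.6164 -0.0312  0.014 ]
[ 0.4558  1.3263 -1.3915]
```

View pics/w24.png

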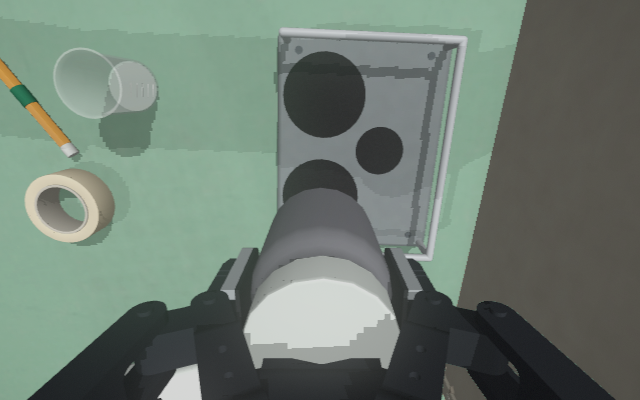

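View pics/s15.png

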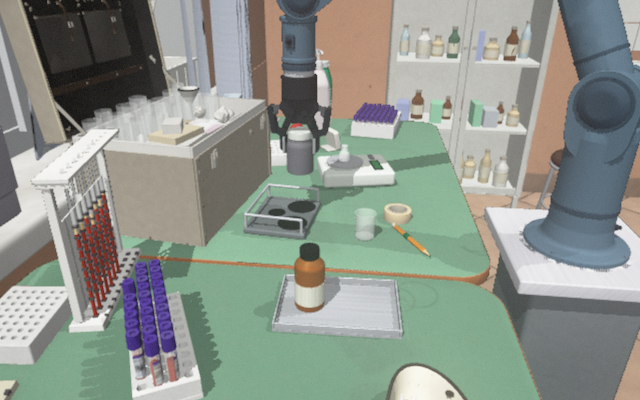

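>>> play_rows(deltas=[[0,0,0,0,0,-30,0.5],[0,0,0,0,0,-55,0.5],[0,0,0,0,0,-75,0.5],[0,0,0,0,0,-80,0.5],[0,0,0,0,0,-80,0.5],[0,0,0,0,0,-80,0.5]])

```text
t: 31.35
eef_pos: [0.5895, -0.0641, 0.0335]
tcp_rot: [0.001, 0.728, 0.686, 0.001]
contact_force: [-0.0, 0.4, -1.7]
finger_gap: 0.0588
```

Run:
```python
from fit import *
o,p=look('w25',['stand_top'],dict(stand_top=.014)); print(o['contact_force'])
```

```text
t 31.35 tcp [ 0.5895 -0.0641  0.0335] rot [[0.059, 0.998, 0.002], [0.998, -0.059, 0.0], [0.0, 0.002, -1.0]] gap 0.05879106245611525
stand_top 0.75 [367.1 169.4] [ 0.6189 -0.033   0.014 ]
[-0.0489  0.3614 -1.7212]
```

View pics/w25.png

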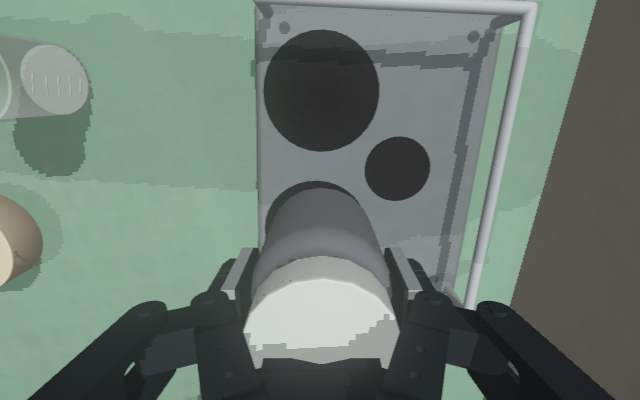

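>>> play_rows(deltas=[[0,0,0,-1.5,-2.5,-8,0.5],[0,0,0,-1.5,-2.5,-12,0.5],[0,0,0,-1.5,-2.5,-13,0.5],[0,0,0,-1.5,-2.5,-13,0.5]])

```text
t: 31.85
eef_pos: [0.5869, -0.0687, 0.0204]
tcp_rot: [0.0, 0.729, 0.685, -0.001]
contact_force: [-2.6, -1.4, 6.7]
finger_gap: 0.0584
```

>>> play_rows(deltas=[[0,0,0,0,0,-1,0.5],[0,0,0,0,0,-2,0.5]])

```text
t: 32.05
eef_pos: [0.5869, -0.0688, 0.0203]
tcp_rot: [0.001, 0.729, 0.685, -0.002]
contact_force: [-8.9, -0.4, 22.3]
finger_gap: 0.0583
```

>>> play_rows(deltas=[[0,0,0,0,0,2,0.5],[0,0,0,0,0,2,0.75],[0,0,0,0,0,2,1],[0,0,0,0,0,2,1],[0,0,0,0,0,2,1],[0,0,0,0,0,35,1],[0,0,0,0,0,80,1],[0,0,0,0,0,125,1],[0,0,0,0,0,150,1],[0,0,0,0,0,150,1]])

```text
t: 33.05
eef_pos: [0.5909, -0.0672, 0.1724]
tcp_rot: [0.004, 0.728, 0.685, 0.003]
contact_force: [1.2, -0.7, 0.7]
finger_gap: 0.0857
```

Run:
```python
from fit import *
o=manip.get_obs();p=manip.capture('wrist'); print(o['eef_pos'])
cv2.imwrite('pics/w26.png',p['color'][:,:,::-1])
print(proj(p,[.5865,-.067,.111],o), circ(p,(323,204),25,.111,o))
```

```text
[ 0.5909 -0.0672  0.1724]
[315.3167 199.5819] ('min', array([607.6, -77.8]), 47.7, 'mean', array([587.5, -70.4]), 'r_area', 30.7, 3403)
```

View pics/w26.png

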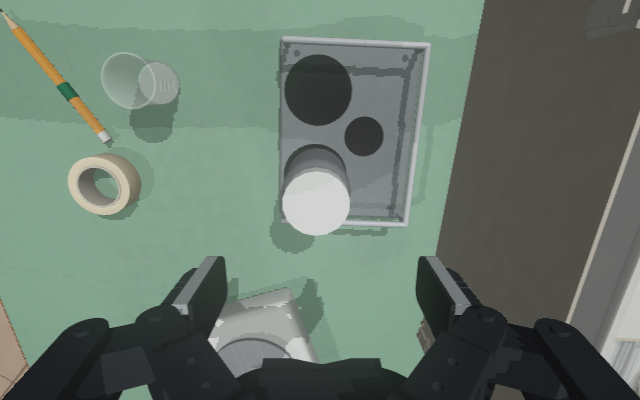

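>>> play_rows(deltas=[[0,0,0,-8,40,0,1],[0,0,0,-16,82,0,1],[0,0,0,-24,124,0,1],[0,0,0,-32,166,0,1],[0,0,0,-40,208,0,1],[0,0,0,-48,250,0,1],[0,0,0,-56,292,0,1],[0,0,0,-63,330,0,1],[0,0,0,-66,346,0,1],[0,0,0,-66,346,0,1]])

```text
t: 34.1
eef_pos: [0.5176, 0.2821, 0.1656]
tcp_rot: [-0.002, 0.726, 0.688, -0.001]
contact_force: [-0.1, 0.8, 0.7]
finger_gap: 0.0852
```

>>> play_rows(deltas=[[0,0,0,0,0,0,1],[0,0,0,0,0,0,1]])

```text
t: 34.3
eef_pos: [0.5215, 0.2755, 0.166]
tcp_rot: [0.0, 0.729, 0.684, -0.001]
contact_force: [-0.3, 0.3, 0.0]
finger_gap: 0.0852
```

Run:
```python
from fit import *
o=manip.get_obs();p=manip.capture('wrist'); print(o['eef_pos'],R.from_quat(o['tcp_rot'],scalar_first=True).as_matrix()[:2,0])
cv2.imwrite('pics/w27.png',p['color'][:,:,::-1])
print(proj(p,[.5216,.279,.113],o), circ(p,proj(p,[.5216,.279,.113],o),18,.113,o))
```

```text
[0.5215 0.2755 0.166 ] [0.0638 0.998 ]
[321.7982 198.2894] ('min', array([521.4, 279.6]), 17.2, 'mean', array([521.4, 279.7]), 'r_area', 16.1, 1478)
```

View pics/w27.png

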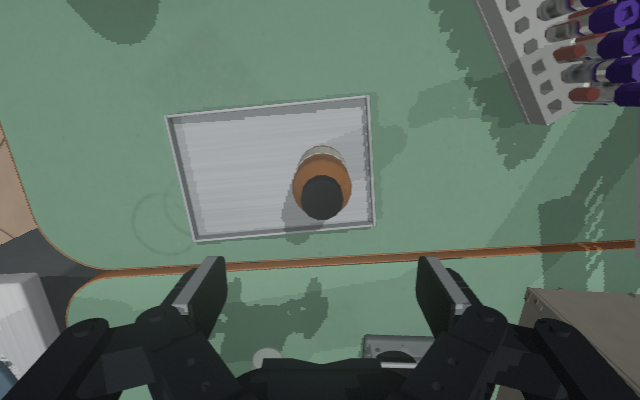

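>>> play_rows(deltas=[[0,0,0,0,3,-40,1],[0,0,0,0,3,-80,1],[0,0,0,0,3,-118,1],[0,0,0,0,3,-137,1],[0,0,0,0,3,-146,1],[0,0,0,0,3,-146,1]])

```text
t: 34.95
eef_pos: [0.5211, 0.2805, 0.0207]
tcp_rot: [-0.0, 0.729, 0.685, -0.001]
contact_force: [0.3, 0.0, 0.0]
finger_gap: 0.0858
```

Run:
```python
from fit import *
o=manip.get_obs();p=manip.capture('wrist'); print(o['eef_pos'],o['contact_force'])
cv2.imwrite('pics/w28.png',p['color'][:,:,::-1])
```

```text
[0.5211 0.2805 0.0207] [0.313  0.0158 0.0481]
```

View pics/w28.png

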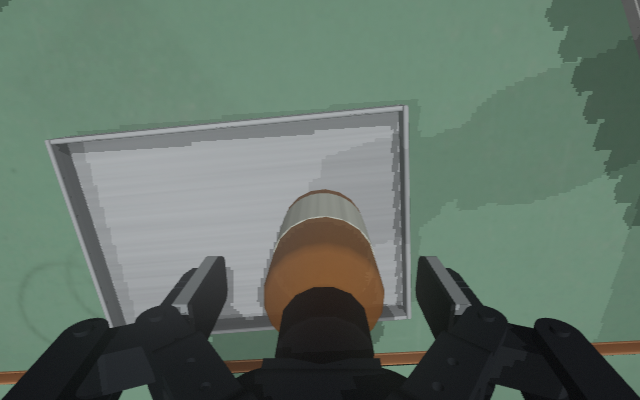

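>>> play_rows(deltas=[[0,0,0,0,0,0,0.6],[0,0,0,0,0,0,0.4],[0,0,0,0,0,0,0.4],[0,0,0,0,0,0,0.4],[0,0,0,0,0,0,0.4],[0,0,0,0,0,10,0.4],[0,0,0,0,0,35,0.4],[0,0,0,0,0,70,0.4],[0,0,0,0,0,90,0.4],[0,0,0,0,0,95,0.4]])

```text
t: 36.0
eef_pos: [0.5224, 0.2827, 0.1193]
tcp_rot: [0.001, 0.728, 0.685, 0.002]
contact_force: [0.1, 0.9, -1.2]
finger_gap: 0.0485
```

>>> play_rows(deltas=[[0,0,0,4,-14,0,0.4],[0,0,0,13,-46,0,0.4],[0,0,0,23,-82,0,0.4],[0,0,0,34,-120,0,0.4],[0,0,0,45,-158,0,0.4],[0,0,0,55,-195,0,0.4],[0,0,0,65,-230,0,0.4],[0,0,0,72,-255,0,0.4],[0,0,0,75,-265,0,0.4],[0,0,0,75,-265,0,0.4]])

```text
t: 37.0
eef_pos: [0.595, 0.013, 0.1144]
tcp_rot: [-0.001, 0.73, 0.684, -0.002]
contact_force: [0.8, 0.2, -1.5]
finger_gap: 0.0487
```

>>> play_rows(deltas=[[0,0,0,0,0,-30,0.4],[0,0,0,0,0,-55,0.4],[0,0,0,0,0,-68,0.4],[0,0,0,0,0,-70,0.4],[0,0,0,0,0,-70,0.4],[0,0,0,0,0,-70,0.4]])

```text
t: 37.6
eef_pos: [0.5971, 0.0174, 0.0476]
tcp_rot: [0.001, 0.728, 0.686, 0.001]
contact_force: [-0.7, 1.3, -0.6]
finger_gap: 0.0488
```

Run:
```python
from fit import *
o,p=look('w29',['stand_top'],dict(stand_top=.014)); print(o['contact_force'])
```

```text
t 37.6 tcp [0.5971 0.0174 0.0476] rot [[0.06, 0.998, 0.002], [0.998, -0.06, 0.0], [0.001, 0.002, -1.0]] gap 0.04882334894522846
[-0.7441  1.3222 -0.6255]
```

View pics/w29.png

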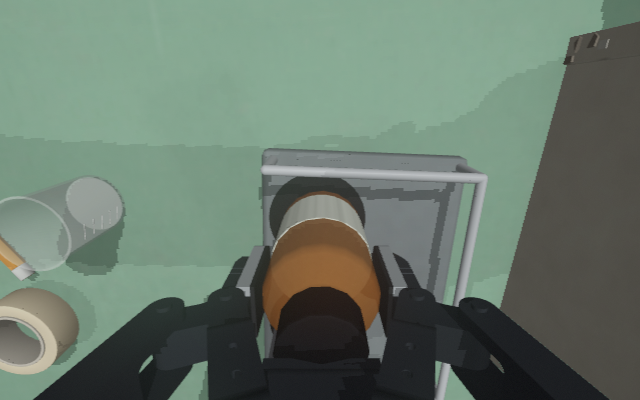

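>>> play_rows(deltas=[[0,0,0,0,-2,-6,0.4],[0,0,0,0,-2,-10,0.4],[0,0,0,0,-2,-11,0.4],[0,0,0,0,-2,-11,0.4]])

```text
t: 38.1
eef_pos: [0.5955, 0.0142, 0.0348]
tcp_rot: [-0.0, 0.728, 0.685, -0.0]
contact_force: [0.0, 0.1, -0.7]
finger_gap: 0.0487
```

>>> play_rows(deltas=[[0,0,0,0,0,-1,0.4],[0,0,0,0,0,-1,0.4]])

```text
t: 38.3
eef_pos: [0.5962, 0.0145, 0.0344]
tcp_rot: [0.0, 0.728, 0.685, 0.0]
contact_force: [-0.2, 0.1, -1.9]
finger_gap: 0.0487
```

>>> play_rows(deltas=[[0,0,0,0,0,-1,0.4],[0,0,0,0,0,-2,0.4],[0,0,0,0,0,-2,0.4]])

```text
t: 38.6
eef_pos: [0.5963, 0.0144, 0.0342]
tcp_rot: [0.0, 0.728, 0.685, -0.001]
contact_force: [-3.0, -0.2, 8.7]
finger_gap: 0.0484
```

Contact. Release and retreat.

>>> play_rows(deltas=[[0,0,0,0,0,0.5,0.4],[0,0,0,0,0,0.5,0.7],[0,0,0,0,0,0.5,1],[0,0,0,0,0,0.5,1],[0,0,0,0,0,0.5,1],[0,0,0,0,0,30,1],[0,0,0,0,0,75,1],[0,0,0,0,0,120,1],[0,0,0,0,0,136,1],[0,0,0,0,0,136,1]])

```text
t: 39.6
eef_pos: [0.5986, 0.015, 0.1718]
tcp_rot: [0.002, 0.728, 0.685, 0.002]
contact_force: [0.3, -0.5, 0.2]
finger_gap: 0.0855
```

>>> play_rows(deltas=[[0,0,0,-40,0,20,1],[0,0,0,-90,-14,120,1],[0,0,0,-92,-16,170,1],[0,0,0,-92,-16,170,1],[0,0,0,-92,-16,170,1],[0,0,0,-92,-16,170,1],[0,0,0,-92,-16,170,1]])

```text
t: 40.3
eef_pos: [0.5029, -0.0022, 0.3358]
tcp_rot: [-0.001, 0.728, 0.685, -0.001]
contact_force: [0.2, -0.5, 0.1]
finger_gap: 0.0851
```

Run:
```python
from fit import *
z=dict(bottle_center=.071,jar_center=.0635,pan_center=.052,vial_center=.073,stand_top=.014)
o,p=look('w30',z,z)
for n,X in dict(cap=[.5955,.0139,.126],lid=[.5865,-.067,.111]).items(): print(n,proj(p,X,o))
s=manip.capture('side'); cv2.imwrite('pics/s16.png',s['color'][:,:,::-1])
cv2.imwrite('pics/w30z.png',cv2.resize(p['color'][85:235,330:470,::-1],None,fx=4,fy=4,interpolation=cv2.INTER_CUBIC))
```

```text
t 40.3 tcp [ 0.5029 -0.0022  0.3358] rot [[0.061, 0.998, -0.004], [0.998, -0.061, 0.0], [0.0, -0.004, -1.0]] gap 0.08512449665139145
bottle_center 0.58 [387.3 142.4] [0.5908 0.0078 0.071 ]
jar_center 0.83 [381.9 193.8] [ 0.5846 -0.0664  0.0635]
pan_center 0.93 [325.9 324.2] [ 0.4917 -0.294   0.052 ]
vial_center 0.6 [330.1 336.1] [ 0.498  -0.3006  0.073 ]
stand_top 0.69 [399.4 164.1] [ 0.6203 -0.0354  0.014 ]
cap [400.1352 143.4679]
lid [389.7299 204.8146]
```

View pics/w30z.png

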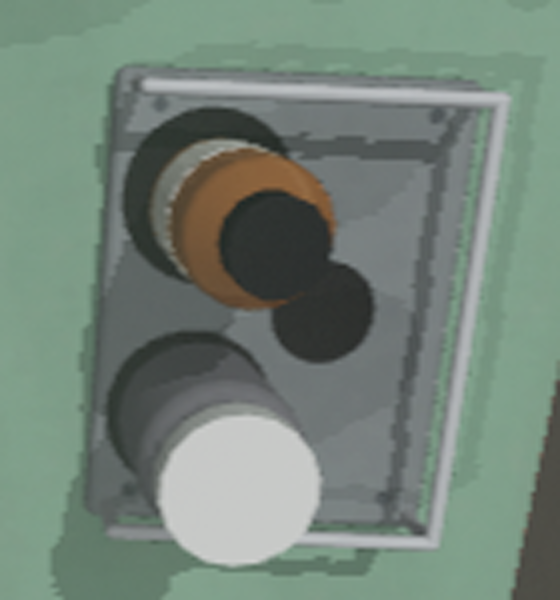

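View pics/s16.png

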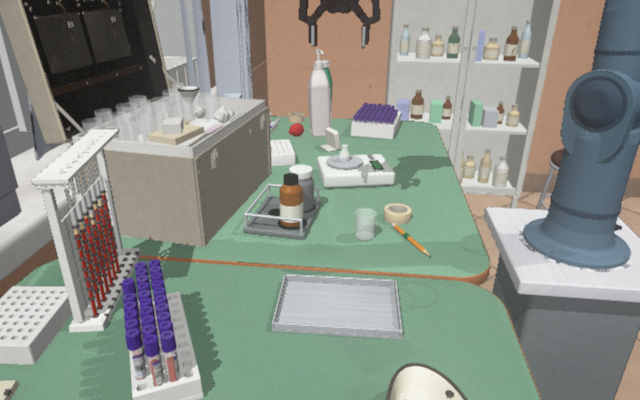

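Run:
```python
import cv2,numpy as np
a=cv2.imread('pics/side0.png');b=cv2.imread('pics/s16.png')
for n,(x0,y0,x1,y1) in dict(bottle=(276,172,305,232),lid=(290,165,313,183),jarright=(302,168,318,210)).items():
    t=cv2.resize(a[y0:y1,x0:x1],None,fx=8,fy=8,interpolation=cv2.INTER_CUBIC)
    w=cv2.resize(b[y0-8:y1+8,x0-8:x1+8],None,fx=8,fy=8,interpolation=cv2.INTER_CUBIC)
    r=cv2.matchTemplate(w,t,cv2.TM_CCOEFF_NORMED); _,m,_,l=cv2.minMaxLoc(r); print(n,m,(l[0]-64)/8,(l[1]-64)/8)
from h import *
s=manip.capture('side')
for X in ([.5955,.0139,.07],[.5865,-.067,.07]):
    X=np.array(X);print([(proj(s,X+d)-proj(s,X)).round(2) for d in np.eye(3)[:2]*.005])
```

```text
bottle 0.9365147352218628 0.25 -0.25
lid 0.9944674968719482 0.0 -0.5
jarright 0.9910784959793091 0.0 -0.5
[array([-2.32, -0.12]), array([-0.38,  0.98])]
[array([-2.17, -0.11]), array([-0.31,  0.86])]
```

Run:
```python
from h import *
print(manip.get_obs()['t'],manip.get_obs()['dq'].round(3)); print(manip.close_job())
```

```text
40.7 [ 0.003 -0.007 -0.001 -0.006 -0.001 -0.    -0.   ]
the job is handed in; nothing more can be done
None
```

The job is done and handed in at about 41 s. I stood the bottle and then the jar on the steel tray, and placed the vial on the balance pan. Then I put the jar and the bottle back on the stand, let go of everything and moved the arm clear.

**Last checks:**
- **Bottle and jar:** the side camera's before-and-after pictures put the bottle within about 1–2 mm of where it started, and the jar within about 3 mm. Both look upright.
- **Vial:** it stands upright on the pan, about 2–3 mm from the middle in the close wrist-camera view. The final, more distant view put it about 9 mm off. I trusted the close view, because that final view also placed the pan centre about 8 mm from my earlier measurements. Before I picked it up, every view had shown the vial where it started.

**Went wrong or disagreed:**
- **First bottle grasp:** it closed too high, on the bottle's shoulder, because the fingers end about 40 mm short of the stated TCP in both cameras. I opened without disturbing the bottle and gripped lower; later grasps allowed for this.
- **Wrist camera at the end:** it put both the bottle and the jar about 3 mm to the right of where they started. I took the fixed side camera as more reliable and did not move them again.
- **Set-down force:** it reached about 22 N when I put the jar back on the stand.

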